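# Tighten down the lid of a transport crate with a ratchet wrench

## Task

The lid of the plywood transport crate still stands a couple of millimetres open along its front, and the ratchet wrench sitting on its front screw is set to loosen. Flip the wrench's direction lever over to tighten, then work the handle back and forth, driving clockwise as seen from above, until the lid is pulled down fully home and the screw is firm at about 2 newton-metres; never go over 3, or the thread strips out of the wood. Leave the tape roll and the spare socket lying on the lid alone, keep the lever set to tighten, and let go of the wrench.

Things in the scene. Friction and masses are not known exactly. Their poses are not given: they have to be found in the camera images.
- crate: Low plywood shipping crate, 300 (x) by 440 (y) mm, 130 mm high to its rim, fixed on the table, long front towards the robot. Origin: centre of its underside; x points to its back, z up. The front screw's axis lies 100 mm in front of its centre. Plywood lid 12 mm thick, held by two screws at the back and by the front one.
- lid: The crate's lid. Origin: middle of its back lower edge, 150 mm behind the crate's centre; axes as the crate's. Four wooden blocks 60 mm high stand on it; the back two (80 by 40 mm, centred 105 mm behind and 170 mm to the sides of the crate's centre) stop the handle's swing at 0.62 rad to either side of the crate's x axis.
- screw: Hex-headed wood screw in the lid with washer and the wrench's steel socket (29 mm across) over its head. Origin: on its upright axis, the axis the wrench swings about, on the lid's upper face. Clockwise from above tightens; a turn draws the lid down 5 mm. Starts 1.9 to 3 rad short of home. Until the lid is home it turns at about 1.05 N m (6.5 N at the grip, more in quick strokes).
- screw_top (a point): On the screw's axis, 53 mm above the lid's upper face, at the height of the handle's centre line. Once the lid is home the torque climbs by about 7 N m per rad of further turning: 2 N m is 12 N across the handle at the grip, 3 N m is 18 N. Judge it while the handle moves: on stopping, the push drops. Let go, screw and handle spring back by up to 0.3 rad at most.
- wrench: Steel ratchet wrench, captive on the screw (cannot be lifted off), handle level over the lid and pointing roughly to the crate's back. Origin: on the screw's axis, on the lid's upper face; x along the handle to its free end, z up. Head 54 mm wide around the axis, its top 66.5 mm above the lid. Round handle 24 mm thick from 103 to 235 mm from the axis, centre line 53 mm above the lid.
- handle_grip (a point): Middle of the handle's grip, on its centre line, 165 mm from the screw's axis; to be pinched from above across the handle (24 mm). Free swing takes 1.5 N here. The wheel has 20 teeth, 18 degrees apart: forward, the handle moves idly by up to 18 degrees until a tooth catches; backward it clicks over the teeth without turning the screw.
- lever_tip (a point): Middle of the upright dark steel thumb tab at the direction lever's end, on the wrench's head: 8 mm along the lever, 9 wide, 14 high, top 85 mm above the lid's upper face. The lever's pivot is on the wrench's centre line 38 mm from the screw's axis; the tab is 36 mm further along the handle. About 2 N sideways on the tab flips it past the middle; over 3.5 N swings the whole wrench.
- lever (a joint): Turn of the direction lever about its pivot, rad: 0 in line with the handle; positive with its tab swung clockwise as seen from above (to the right, looking from the head along the handle) = tighten; negative = loosen. Range -0.35 to 0.35; rests at 0.13 to 0.35 to either side, as the teeth allow, and rocks while the ratchet clicks. Starts on the loosen side.
- rim_front (a point): Middle of the upper edge of the crate's front wall, 130 mm above the table.
- lid_front (a point): Point on the lid's underside straight above rim_front, meeting it when the lid is home. It starts 1.5 to 2.5 mm above: too little for the measurement to tell well.
- tape_roll: Roll of brown tape, 80 mm across, 24 mm high, lying flat on the back of the lid under the handle's swing. Origin: centre of its underside. To be left alone.
- spare_socket: Steel socket, 27 mm across, 32 mm high, standing on the back of the lid under the handle's swing. Origin: centre of its underside. To be left alone.

How it is judged:
On the way, in this order (a step that is already met when the one before it is completed fails the run):
1. the direction lever is flipped over to tighten (value of joint lever above 0.06 rad), for 0.2 s.
2. the lid is down on the rim and the wrench has tightened the screw firmly (at least about 1.4 N m at the handle) (z of lid_front in the frame of rim_front below 0.0006 m and contact force between wrench and screw above 62 N), for 0.1 s.
At the end, for the whole second after the job is handed in: the lid's front lies on the rim (gap under 0.6 mm), the lever is still set to tighten (above 0.06 rad), and the wrench is let go and at rest (z of lid_front in the frame of rim_front below 0.0006 m and value of joint lever above 0.06 rad and angular speed of wrench below 0.05 rad/s); the robot touches nothing.
It fails at once if the screw is overtightened: more than about 3.2 N m at the handle (155 N between the pawl and the toothed wheel) (contact force between wrench and screw above 155 N).
It fails at once if the tape roll is moved by more than 20 mm (distance of tape_roll from where it was at the start of the episode above 0.02 m).
It fails at once if the spare socket is moved by more than 20 mm (distance of spare_socket from where it was at the start of the episode above 0.02 m).
It also fails if it takes over 70 s, if anything falls off the work surface, if the arm or the gripper's body presses on something with over 40 N, if the wrist force passes 120 N, or if a joint passes its speed limit or range.

## Robot

A 7-joint arm with a two-finger parallel gripper is mounted at the origin on the work surface. World frame = base frame: x ahead of the robot, y to its left, z up, the work surface at z = 0. Lengths are in m, angles in rad, forces in N, time in s.
With the tool pointing down it reaches from about 0.425 to 0.875 m from the base axis. Payload 4.7 kg.
Tool frame: the origin (TCP) lies at the very end of the fingers, on their centre line; the grasp point (between the pads) lies 19 mm behind it (r.grasp_offset is the distance from the TCP to the grasp point, in m); z points along the fingers, y is the direction in which the jaws open and shut (so a half turn about z gives the same grasp; the last joint's range is limited). The gripper opens to 87 mm and grips with 3 to 60 N. Pads are 19 mm wide; open, the fingers measure 117 mm over their backs; the gripper's body (75 mm by 190 mm) begins 51 mm behind the grasp point.
Start: joints at [-1.3, 0.321, -0.07, 1.45, 0.023, 1.371, -0.057], TCP at [0.165, 0.629, 0.199] pointing down, gripper open.
Joint ranges: [-2.86, 2.86], [-0.3, 2.09], [-1.38, 1.24], [0.06, 2.45], [-1.56, 4.7], [0.09, 2.05], [-2.69, 2.69]. Speed limits (rad/s): [2.57, 2.57, 3.14, 3.14, 3.14, 3.14, 3.14].

## Interface

Orientations are given as a 3x3 rotation matrix whose columns are the frame's x, y, z axes.
In Python, from plant import r, imaging, workorder, trace, mark_of gives the robot as it stands. The module is installed in compiled form; this text tells all that it offers.
- The arm moves only by the tool move_arm, never from a script. Its argument "motion" is one flat list of numbers, 7 for each row, row after row: the closure, from 0 (fully open) to 1 (shut), then the shift along the tool's x, y, z in mm, then the turn, a rotation vector about the tool's x, y, z in rad. A call has 1 to 5 rows; each row is the pose to reach, as a shift and turn from the pose commanded when the call began, along the tool's axes at that moment; what a row does not reach only later rows make up. A row lasts 1/12 s, in which the tool goes at most 41.7 mm and 7.16 degrees, less where a joint would pass 70% of its speed; a pose out of reach is approached as far as the arm can. A call with a gripper value outside its range is refused whole. The fingers move at their own pace and stop on an object; the grip force is fixed at half the most. Time passes only in rows, so rows that repeat a pose let the fingers close. It gives the time, the measured TCP pose, the force and the opening at its end, in the units of the state.
- r.sense(): the state, without advancing time (a new reading comes with each control period).
- imaging.get_image(name): name is "side" or "top"; returns the picture (480x640x3 uint8, red, green, blue); there is no depth.
- imaging.camera_info(name): a dict with "fovy" (degrees; the focal length in pixels is half the picture's height over the tangent of half this angle, whatever the lens; pixels are square), "cx", "cy" (the principal point, pixels), "extrinsics" (4x4, takes a point from world to camera coordinates). Camera axes: x right, y up, looking along -z (the intrinsics and any distortion apply to the point x, -y, -z); pixel columns grow to the right and rows downward; lengths in m; the calibration is good to about 2 mm. A picture is of the moment at which its call begins. camera_info takes no time and is no camera call.
- workorder.close_job(): hands the job in, once; it reports no verdict.
Trained networks look in the newest picture that a camera, given by its name, has taken for a name from the list of things; names that differ only in an ending like _2 or _b are one class to them, and where a whole thing is asked for, a point or a joint stands for the part that bears it (a point fixed in the world has none). Each returns a list of dicts, best first, with "score" (0 to 1); they miss things now and then, are a little off and sometimes report something else, mostly with a low value. They report only what shows in the picture. A call takes as long as a camera call.
- trace(camera, name): "region" (480x640 bool, what is visible of it).
- mark_of(camera, name): "centre" ([x, y, z] in m, in world coordinates, good to about 4 mm: a listed point, or the origin of a listed thing).
The state is a dict: "t": time; "joint_positions": joint angles; "dq": joint speeds; "effort": joint torques, N m; "tcp_pos": TCP position; "tool_rot": TCP orientation; "force": force on the tool from outside, world axes, zero at the start; "wrist_torque": the same for the moment, N m; "grip_width": opening from 0.0 (shut) to 1.0 (fully open).
Only numpy, scipy, OpenCV 4.12 (cv2) and the standard library are available. Lean on these libraries where they do the work, as an engineer would, in place of code of your own. Each camera call takes 0.05 s, during which the arm holds its last target.

## Working session

There is one attempt and no reset: what is moved stays moved. The work goes in short steps, Python scripts to look and compute and a tool call to move; the robot and the scene stay as the last step left them, time stands still between calls to the robot, and variables do not carry over. Pictures are saved under pics/ and viewed, and the job is handed in when it is done.

Besides the shell and the picture viewer there is one more tool, called after "Call:" as name(argument=value, ...) on one line, values as JSON. move_arm: Moves the arm, as the interface text tells. Its arguments: {"type":"object","properties":{"motion":{"type":"array","items":{"type":"number"}}},"required":["motion"]}

```bash
mkdir -p pics; ls
cat > h.py <<'E'
import numpy as np,cv2
from plant import r, imaging, workorder, trace, mark_of
def snap(c,f):
    im=imaging.get_image(c); cv2.imwrite('pics/'+f,im[:,:,::-1]); return im
def proj(c,p):
    i=imaging.camera_info(c); E=np.array(i['extrinsics']); q=E@np.append(p,1); f=240/np.tan(np.radians(i['fovy']/2))
    return np.array([i['cx']+f*q[0]/-q[2], i['cy']-f*q[1]/-q[2]])
E
python3 - <<'E'
from h import *
np.set_printoptions(precision=4,suppress=True)
for c in('side','top'):
    snap(c,c+'0.png'); i=imaging.camera_info(c); print(c,i)
    for n in('screw_top','handle_grip','lever_tip','wrench','crate','tape_roll','spare_socket'):
        m=mark_of(c,n); print(n,[(np.round(x['centre'],4),round(x['score'],2)) for x in m[:2]])
s=r.sense();print(s)
E
```

```text
pics
side {'fovy': 56.712525737676266, 'cx': 314.39008577093614, 'cy': 241.86709580088208, 'extrinsics': array([[ 0.7609, -0.6484,  0.024 , -0.4378],
       [ 0.3874,  0.4837,  0.7848, -0.3529],
       [-0.5205, -0.5879,  0.6193, -0.4432],
       [ 0.    ,  0.    ,  0.    ,  1.    ]])}
screw_top []
handle_grip [(array([ 0.6227, -0.0313,  0.1941]), 0.72)]
lever_tip [(array([ 0.5345, -0.0157,  0.2163]), 0.55)]
wrench [(array([ 0.454 , -0.0205,  0.1423]), 0.9), (array([ 0.6238, -0.0308,  0.198 ]), 0.18)]
crate []
tape_roll [(array([ 0.6677, -0.0815,  0.1449]), 0.77)]
spare_socket [(array([0.6769, 0.062 , 0.1386]), 0.6)]
top {'fovy': 51.55946383980033, 'cx': 317.6612150073106, 'cy': 234.82137829782164, 'extrinsics': array([[-0.026 , -0.9986,  0.047 ,  0.0127],
       [ 0.9931, -0.0204,  0.1158, -0.5938],
       [-0.1147,  0.0497,  0.9922, -0.7159],
       [ 0.    ,  0.    ,  0.    ,  1.    ]])}
screw_top []
handle_grip [(array([ 0.6265, -0.0318,  0.1944]), 0.69)]
lever_tip [(array([ 0.5349, -0.015 ,  0.2207]), 0.97)]
wrench [(array([ 0.5618, -0.0154,  0.0045]), 0.68), (array([ 0.4631, -0.0171,  0.1419]), 0.58)]
crate [(array([ 0.565 , -0.0161,  0.0009]), 0.69)]
tape_roll [(array([ 0.6695, -0.0881,  0.1445]), 0.81)]
spare_socket [(array([0.677 , 0.0611, 0.1408]), 0.77)]
{'t': 0.8, 'joint_positions': array([-1.2999,  0.321 , -0.0701,  1.4505,  0.0226,  1.3708, -0.0569]), 'dq': array([-0.0006,  0.0003, -0.0004, -0.0007,  0.0004,  0.0003, -0.0008]), 'effort': array([  0.0003, -49.1046,  -0.4025, -31.2753,  -0.0635,   0.0337,
         0.    ]), 'tcp_pos': array([0.1651, 0.6287, 0.1992]), 'tool_rot': array([[-0.9672,  0.2539,  0.0001],
       [ 0.2539,  0.9672,  0.0001],
       [-0.0001,  0.0001, -1.    ]]), 'force': array([0.0715, 0.0256, 0.6587]), 'wrist_torque': array([-0.0068,  0.0178, -0.019 ]), 'grip_width': 1.0000120034311544}
```

View pics/side0.png

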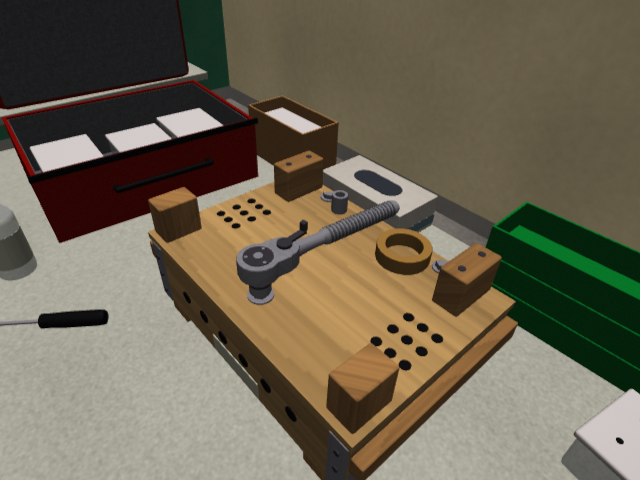

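View pics/top0.png

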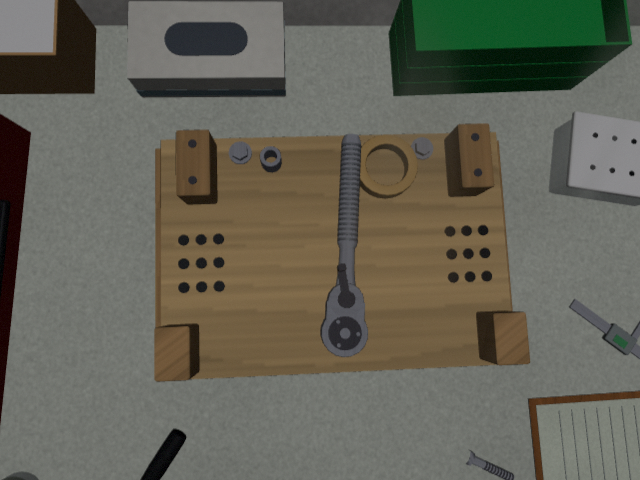

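Side view: the wrench head is at (262,256), the lever tab at (303,228) and the handle end at (395,210). Top view: head at (345,333), tab at (343,270), handle end at (350,140). The tab is left of the handle line, so the lever is on loosen. I'll triangulate the key points from both views.

```bash
cat >> h.py <<'E'
def P(c):
    i=imaging.camera_info(c); E=np.array(i['extrinsics']); f=240/np.tan(np.radians(i['fovy']/2))
    K=np.array([[f,0,i['cx']],[0,f,i['cy']],[0,0,1]]); return K@np.diag([1.,-1,-1])@E[:3]
def tri(a,b):
    X=cv2.triangulatePoints(P('side'),P('top'),np.float64(a).reshape(2,1),np.float64(b).reshape(2,1)); return (X[:3]/X[3]).ravel()
E
python3 - <<'E'
from h import *
np.set_printoptions(precision=4,suppress=True)
c={}
for n in('lever_tip','spare_socket','tape_roll','wrench'):
    c[n]=[]
    for k in('side','top'):
        t=trace(k,n)
        if t:
            ys,xs=np.nonzero(t[0]['region']); c[n].append((xs.mean(),ys.mean())); print(n,k,round(t[0]['score'],2),len(xs),xs.min(),xs.max(),ys.min(),ys.max())
    if len(c[n])==2: print(n,tri(*c[n]))
S=cv2.imread('pics/side0.png');T=cv2.imread('pics/top0.png')
a=cv2.resize(S[190:310,220:380],None,fx=4,fy=4,interpolation=2)
b=cv2.resize(T[230:370,280:420],None,fx=4,fy=4,interpolation=2)
cv2.imwrite('pics/za.png',a);cv2.imwrite('pics/zb.png',b)
E
```

```text
lever_tip side 0.81 329 277 307 220 248
lever_tip top 0.61 458 337 354 264 307
lever_tip [ 0.5128 -0.0208  0.2186]
spare_socket side 0.66 365 331 347 190 213
spare_socket top 0.58 5697 320 367 133 356
spare_socket [ 0.5517 -0.0311  0.2585]
tape_roll side 0.75 1970 375 431 228 275
tape_roll top 0.92 1925 360 417 134 197
tape_roll [ 0.6666 -0.087   0.1579]
wrench side 0.89 4129 237 398 201 286
wrench top 0.77 5497 320 366 134 356
wrench [ 0.5368 -0.0225  0.1942]
```

View pics/za.png

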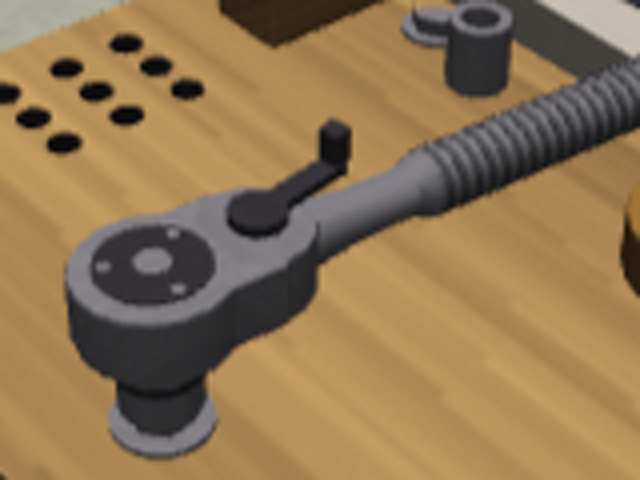

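View pics/zb.png

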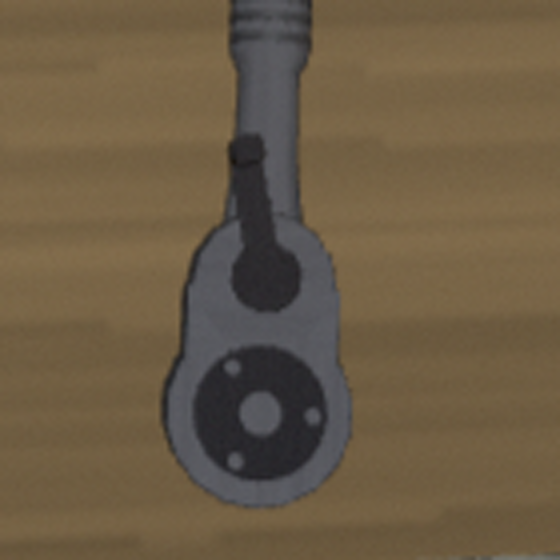

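In the crops the head centre is at side (258,255.5) and top (345.2,333.2). The tab top is at side (303.8,221.8) and top (341.5,267.5).

Run:
```python
from h import *
np.set_printoptions(precision=4,suppress=True)
for n,a,b in(('head',(258,255.5),(345.2,333.2)),('tab',(303.8,221.8),(341.5,267.5)),('pivot',(284.5,242.7),(346.5,298.7))):
    X=tri(a,b);print(n,X,proj('side',X)-a,proj('top',X)-b)
for z in(.144,): pass
```

```text
head [ 0.4614 -0.0202  0.2133] [-0.0527  0.0027] [ 0.0239 -0.0388]
tab [ 0.5348 -0.0172  0.2289] [-0.503   0.0534] [ 0.2646 -0.3862]
pivot [ 0.4998 -0.0228  0.2156] [-0.0953  0.0079] [ 0.0465 -0.0711]
```

Call:
move_arm(motion=[1,0,0,-40,0,0,0,1,0,0,-80,0,0,0,1,-12,-11,-118,0,0,-0.03,1,-38,-36,-138,0,0,-0.06,1,-66,-63,-150,0,0,-0.1])

```text
t: 1.62
tcp_pos: [0.212, 0.5523, 0.3526]
tool_rot: [[-0.989, 0.151, 0.001], [0.151, 0.989, 0.005], [-0.0, 0.005, -1.0]]
force: [1.2, 0.1, 0.5]
grip_width: 0.706
```

```bash
cat >> h.py <<'E'
np.set_printoptions(precision=4,suppress=True)
def rel(p,yang=None):
    "shift in mm along tool axes to world p"
    s=r.sense();R=s['tool_rot'];d=R.T@(np.array(p)-s['tcp_pos'])*1000
    a=np.arctan2(R[1,1],R[0,1]);out=[d.round(1)]
    if yang is not None: out.append(round(-(yang-a),3))
    print(s['tcp_pos'],'yang',a,'j',s['joint_positions'],'F',s['force'],'w',s['grip_width'],'t',s['t']);print('rel',*out)
E
python3 -c "
from h import *
rel([.535,.028,.34],1.5)"
```

```text
[0.212  0.5523 0.3526] yang 1.4196343414852448 j [-1.2119  0.1665 -0.0435  1.3382  0.0066  1.6317  0.1653] F [1.2131 0.0509 0.5095] w 0.7058212683595241 t 1.6167
rel [-398.2 -469.7   10.2] -0.08
```

Call:
move_arm(motion=[1,-26,-30,0,0,0,0,1,-52,-61,0,0,0,0,1,-78,-91,0,0,0,0,1,-104,-122,0,0,0,0,1,-130,-152,0,0,0,0])

```text
t: 2.03
tcp_pos: [0.3184, 0.3786, 0.3495]
tool_rot: [[-0.988, 0.156, 0.0], [0.156, 0.988, 0.001], [-0.0, 0.001, -1.0]]
force: [0.2, 0.1, -0.3]
grip_width: 0.323
```

Call:
move_arm(motion=[1,-26,-30,0,0,0,-0.02,1,-52,-61,0,0,0,-0.04,1,-78,-91,0,0,0,-0.06,1,-104,-122,0,0,0,-0.07,1,-130,-152,0,0,0,-0.08])

```text
t: 2.45
tcp_pos: [0.423, 0.2081, 0.3496]
tool_rot: [[-0.997, 0.076, 0.001], [0.076, 0.997, 0.001], [-0.001, 0.001, -1.0]]
force: [0.7, -0.0, -0.7]
grip_width: 0.017
```

```bash
python3 -c "
from h import *
rel([.535,.028,.28],1.5)"
```

```text
[0.423  0.2081 0.3496] yang 1.4943998200431865 j [-0.8565 -0.1081  0.3119  1.6202  0.0328  1.6231  0.9498] F [ 0.6802 -0.0049 -0.6742] w 0.0167328751488999 t 2.45
rel [-125.4 -171.1   69.5] -0.006
```

Call:
move_arm(motion=[1,-23,-32,5,0,0,0,1,-46,-64,15,0,0,0,1,-70,-96,30,0,0,0,1,-95,-130,48,0,0,0,1,-118,-160,65,0,0,0])

```text
t: 2.87
tcp_pos: [0.526, 0.0435, 0.2864]
tool_rot: [[-0.997, 0.077, 0.002], [0.077, 0.997, 0.001], [-0.002, 0.001, -1.0]]
force: [0.4, 0.3, -0.2]
grip_width: 0.004
```

Call:
move_arm(motion=[1,0,0,0,0,0,0,1,0,0,0,0,0,0])

```text
t: 3.03
tcp_pos: [0.5251, 0.0428, 0.2853]
tool_rot: [[-0.997, 0.082, -0.002], [0.082, 0.997, -0.001], [0.002, -0.001, -1.0]]
force: [-0.4, 1.3, 0.9]
grip_width: 0.004
```

```bash
python3 -c "
from h import *
rel([.535,.026,.219],1.5)
snap('side','s1.png');snap('top','t1.png')"
```

```text
[0.5251 0.0428 0.2853] yang 1.4886192318283509 j [-0.6736  0.0188  0.5538  1.6328 -0.0092  1.4948  1.3694] F [-0.3865  1.3495  0.9233] w 0.004329820084158557 t 3.0333
rel [-11.4 -15.9  66.3] -0.011
```

View pics/s1.png

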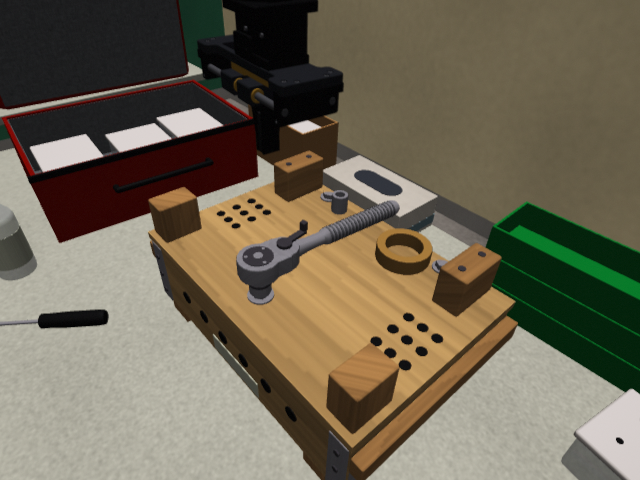

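```bash
python3 -c "
from h import *
print(proj('side',[.5251,.0428,.2853]),proj('top',[.5251,.0428,.2853]),r.sense()['t'])"
```

```text
[267.8534 166.9899] [287.033  275.4446] 3.1333
```

View pics/t1.png

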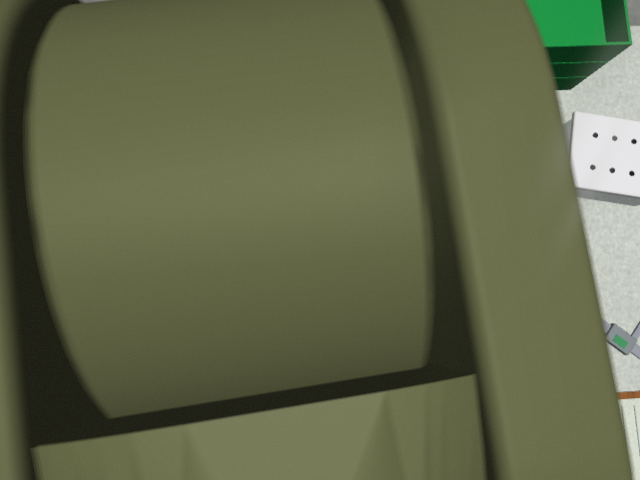

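```bash
python3 -c "
from h import *
S=cv2.imread('pics/s1.png');cv2.circle(S,(268,167),2,(0,0,255),-1)
cv2.imwrite('pics/zs1.png',cv2.resize(S[90:210,200:360],None,fx=4,fy=4,interpolation=2))"
```

```text
(no output)
```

View pics/zs1.png

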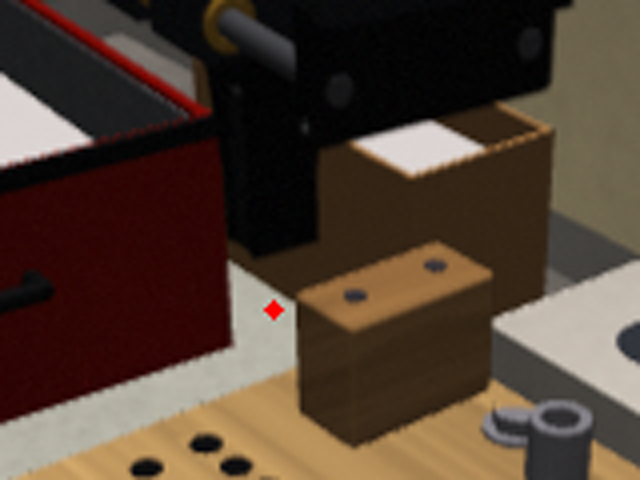

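The side view puts the finger end about 16 px higher, at (267,151), than the projected TCP at (268,167). I'll descend beside the tab and compare again before touching anything.

Call:
move_arm(motion=[1,-5,0,20,0,0,0,1,-10,0,40,0,0,0,1,-10,0,50,0,0,0,1,-10,0,58,0,0,0,1,-10,0,60,0,0,0])

```text
t: 3.55
tcp_pos: [0.5342, 0.0458, 0.2255]
tool_rot: [[-0.997, 0.075, -0.001], [0.075, 0.997, 0.0], [0.001, 0.0, -1.0]]
force: [0.6, 0.6, -0.1]
grip_width: 0.006
```

```bash
python3 -c "
from h import *
rel([.535,.026,.219],1.5)
S=snap('side','s2.png')[:,:,::-1].copy()
s=r.sense();p=s['tcp_pos']
for q in (p,p+[0,0,.026],p+[.0,-.015,0]):
    u=proj('side',q);print(u);cv2.circle(S,tuple(int(v) for v in u.round()),1,(0,0,255),-1)
cv2.imwrite('pics/zs2.png',cv2.resize(S[120:270,200:400],None,fx=4,fy=4,interpolation=2))
for c in('side','top'):
    E=np.array(imaging.camera_info(c)['extrinsics']);print(-E[:3,:3].T@E[:3,3])
"
```

```text
[0.5342 0.0458 0.2255] yang 1.496017785728823 j [-0.6648  0.0629  0.5581  1.712  -0.0342  1.3777  1.395 ] F [ 0.573   0.5609 -0.1287] w 0.006396583937263379 t 3.55
rel [ -2.2 -19.7   6.4] -0.004
[274.0806 202.7426]
[273.4532 186.3575]
[280.7019 207.5489]
[ 0.2391 -0.3737  0.562 ]
[0.5079 0.0362 0.7784]
```

View pics/zs2.png

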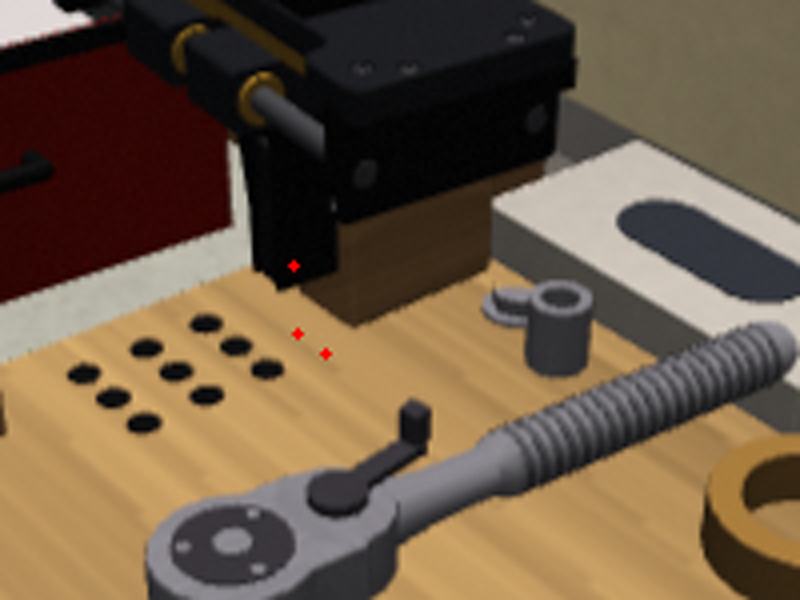

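Call:
move_arm(motion=[1,-2,-8,3,0,0,0,1,-2,-16,6,0,0,0,1,-2,-24,6,0,0,0,1,-2,-30,6,0,0,0,1,-2,-32,6,0,0,0])

```text
t: 4.02
tcp_pos: [0.5348, 0.0104, 0.2207]
tool_rot: [[-0.997, 0.079, 0.001], [0.079, 0.997, -0.0], [-0.001, -0.0, -1.0]]
force: [-0.6, 0.3, -0.5]
grip_width: 0.004
```

```bash
cat >> h.py <<'E'
def side(f,box=(200,120,400,270)):
    S=snap('side',f)[:,:,::-1].copy();x0,y0,x1,y1=box
    u=proj('side',r.sense()['tcp_pos']);cv2.circle(S,tuple(int(v) for v in u.round()),1,(0,0,255),-1)
    cv2.imwrite('pics/'+f,cv2.resize(S[y0:y1,x0:x1],None,fx=4,fy=4,interpolation=2))
E
python3 -c "
from h import *
side('s3.png');rel([.535,.005,.219],1.5)"
```

```text
[0.5348 0.0107 0.2207] yang 1.4914241604973515 j [-0.6293  0.0601  0.5879  1.7251 -0.034   1.3659  1.4561] F [ 0.4426 -0.1079 -0.1043] w 0.009132911328309463 t 4.0667
rel [-0.7 -5.7  1.7] -0.009
```

View pics/s3.png

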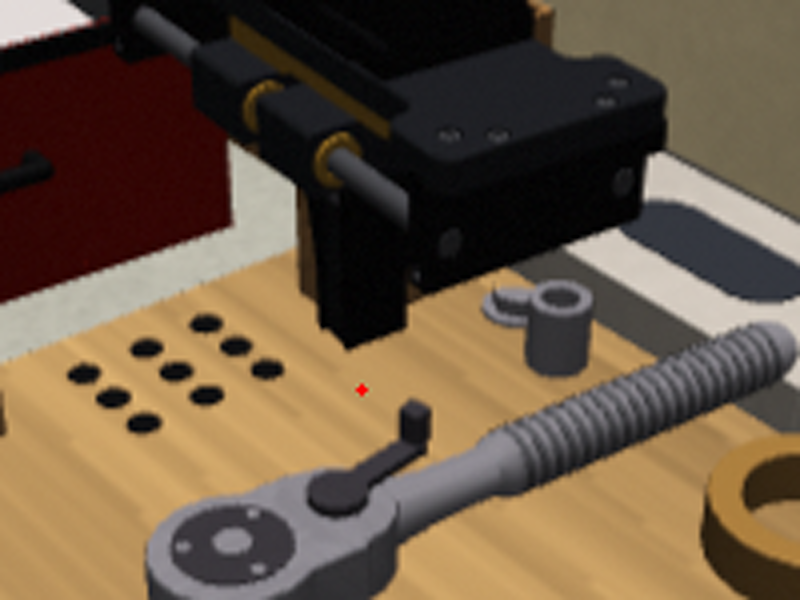

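Call:
move_arm(motion=[1,0,-4,2,0,0,0,1,0,-7,2,0,0,0,1,0,-10,2,0,0,0,1,0,-12,2,0,0,0])

```text
t: 4.4
tcp_pos: [0.5337, 0.0003, 0.2182]
tool_rot: [[-0.997, 0.077, -0.0], [0.077, 0.997, -0.0], [0.0, -0.0, -1.0]]
force: [-0.0, -1.1, 0.3]
grip_width: 0.008
```

```bash
python3 -c "
from h import *
side('s4.png');rel([.535,-.005,.219],1.5)"
```

```text
[ 0.5337 -0.0001  0.2182] yang 1.4934303543226168 j [-0.6181  0.0592  0.5967  1.731  -0.0337  1.3616  1.4783] F [-0.2938 -0.457   0.5206] w 0.005371642481355762 t 4.45
rel [-1.6 -4.8 -0.8] -0.007
```

View pics/s4.png

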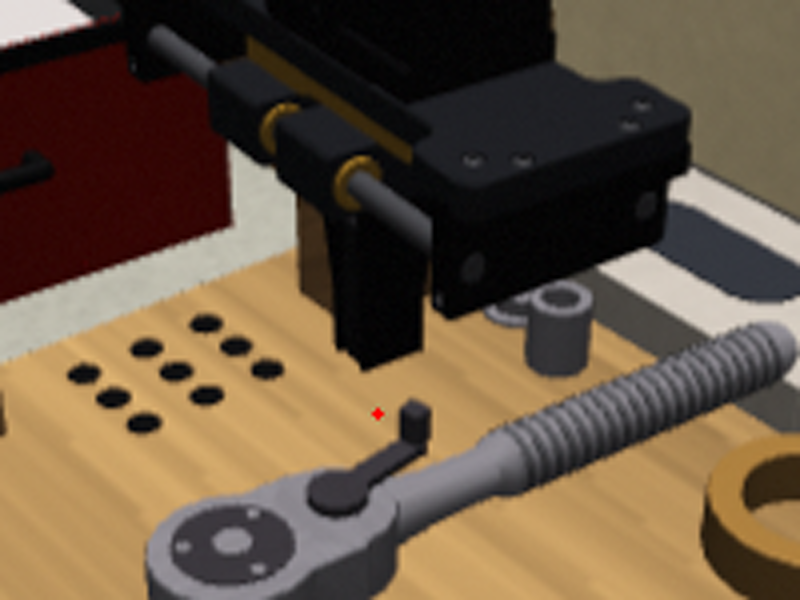

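Call:
move_arm(motion=[1,0,-3,0,0,0,0,1,0,-6,0,0,0,0,1,0,-8,0,0,0,0,1,0,-8,0,0,0,0])

```text
t: 4.78
tcp_pos: [0.5331, -0.008, 0.2183]
tool_rot: [[-0.997, 0.077, 0.0], [0.077, 0.997, -0.0], [-0.0, -0.0, -1.0]]
force: [0.2, -0.4, 0.2]
grip_width: 0.005
```

```bash
python3 -c "
from h import *
side('s5.png');rel([.535,-.005,.219],1.5)"
```

```text
[ 0.5332 -0.0077  0.2183] yang 1.4934558661419175 j [-0.6103  0.0578  0.6031  1.7324 -0.0336  1.3616  1.4924] F [-0.161   0.4497  0.32  ] w 0.004751177653890978 t 4.8333
rel [-1.6  2.8 -0.7] -0.007
```

View pics/s5.png

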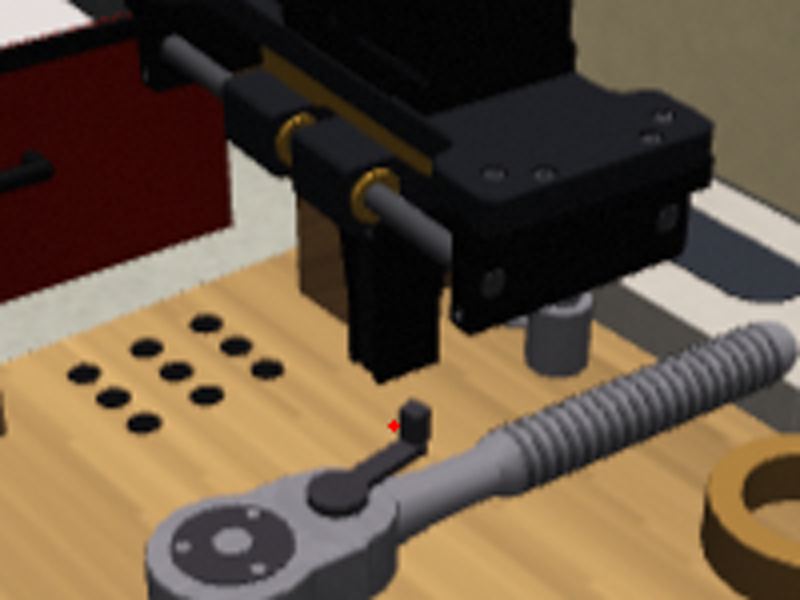

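```bash
python3 -c "
from h import *
from scipy.optimize import least_squares
s=r.sense();R=s['tool_rot'];p=s['tcp_pos']
L=lambda x,y,z:p+R@np.array([x,y,z])/1000
pts=[L(37.5,-95,-70),L(-37.5,-95,-70),L(9.5,-15,0),L(-9.5,-15,0),L(9.5,15,0)]
pts2=[(313.7,202),(372,182),(380/4+200,382/4+120),(438/4+200,360/4+120)]
for q in pts: print(proj('side',q))
o=[(x) for x in pts2];print(o)
f=lambda d:np.concatenate([proj('side',q+d)-u for q,u in zip(pts[:4],pts2)])
o=least_squares(f,[0,0,0]);print(o.x,o.fun)
f=lambda d:np.concatenate([proj('side',q+[0,0,d[0]])-u for q,u in zip(pts[:4],pts2)])
o=least_squares(f,[0]);print(o.x,o.fun)
"
```

```text
[319.5041 227.9329]
[373.5217 205.4608]
[298.1219 233.8297]
[310.2353 228.8372]
[285.264 222.425]
[(313.7, 202), (372, 182), (295.0, 215.5), (309.5, 210.0)]
[-0.0012  0.0054  0.028 ] [ 2.2372  1.4311 -0.1243  0.0773 -0.3275 -1.2812 -2.3402 -0.5908]
[0.0299] [ 6.7416  1.7097  4.4868  0.1665  3.1546 -0.9826  1.1701 -0.3296]
```

```bash
python3 -c "
from h import *
S=snap('side','s6.png')[:,:,::-1]
cv2.imwrite('pics/s6z.png',cv2.resize(np.clip(S[130:240,250:400].astype(float)*2.5,0,255).astype('uint8'),None,fx=5,fy=5,interpolation=2))"
```

```text
(no output)
```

View pics/s6z.png

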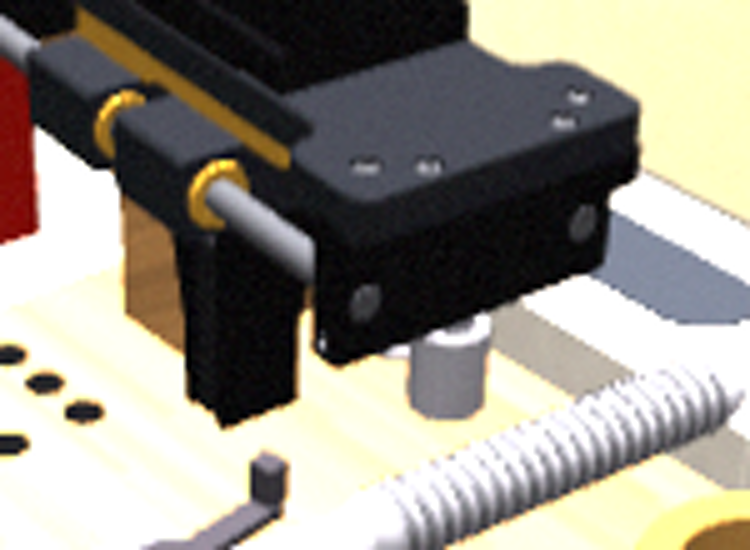

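Call:
move_arm(motion=[1,-2,12,0,0,0,0,1,-2,24,0,0,0,0,1,-2,26,6,0,0,0,1,-2,26,13,0,0,0,1,-2,26,18,0,0,0])

```text
t: 5.3
tcp_pos: [0.5367, 0.019, 0.199]
tool_rot: [[-0.997, 0.075, -0.001], [0.075, 0.997, -0.001], [0.001, -0.001, -1.0]]
force: [0.2, 0.2, 0.7]
grip_width: 0.003
```

```bash
python3 -c "
from h import *
side('s7.png');rel([.535,-.005,.219],1.5)"
```

```text
[0.536  0.0183 0.198 ] yang 1.4944284678494584 j [-0.6329  0.0807  0.583   1.7521 -0.0449  1.3253  1.4541] F [-0.0285 -0.2683 -0.8906] w 0.006412715328834078 t 5.35
rel [ -0.7 -23.4 -21. ] -0.006
```

View pics/s7.png

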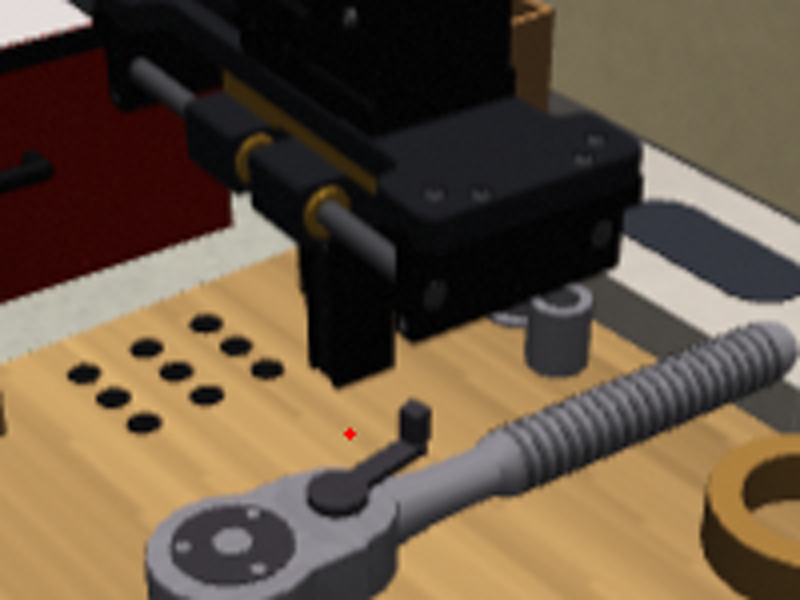

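Call:
move_arm(motion=[1,0,-2,4,0,0,0,1,0,-6,7,0,0,0,1,0,-10,7,0,0,0,1,0,-13,7,0,0,0,1,0,-15,7,0,0,0])

```text
t: 5.77
tcp_pos: [0.5361, 0.0024, 0.1935]
tool_rot: [[-0.997, 0.078, 0.001], [0.078, 0.997, 0.0], [-0.0, 0.0, -1.0]]
force: [-0.5, 0.3, -0.2]
grip_width: 0.002
```

```bash
python3 -c "
from h import *
side('s8.png');rel([.535,-.005,.219],1.5)"
```

```text
[0.5361 0.0022 0.1936] yang 1.4924542444039561 j [-0.6153  0.0798  0.5963  1.7624 -0.0462  1.3127  1.4837] F [-0.2007 -0.1362  0.6865] w 0.005485638564536978 t 5.8167
rel [  0.5  -7.2 -25.4] -0.008
```

View pics/s8.png

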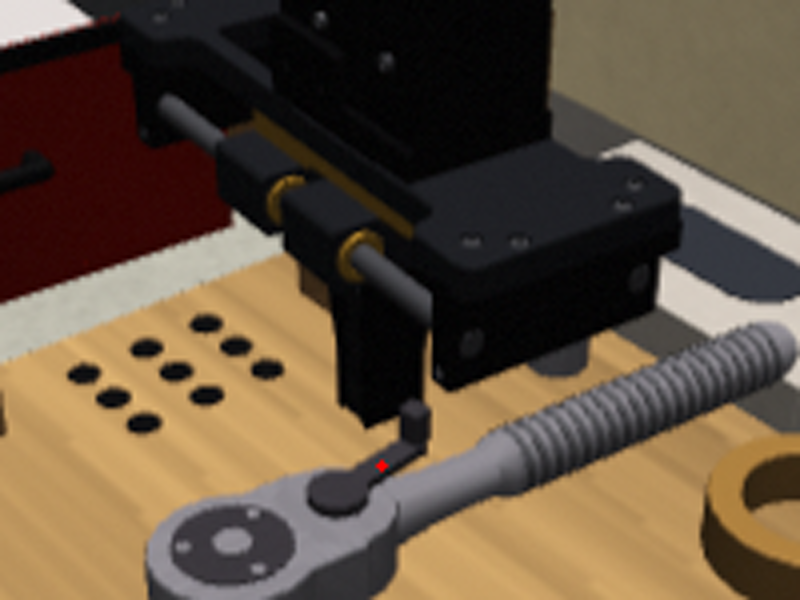

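Call:
move_arm(motion=[1,0,-2,2,0,0,0,1,0,-4,2,0,0,0,1,0,-6,2,0,0,0,1,0,-8,2,0,0,0])

```text
t: 6.15
tcp_pos: [0.5356, -0.0041, 0.1913]
tool_rot: [[-0.997, 0.076, 0.001], [0.076, 0.997, 0.001], [-0.001, 0.001, -1.0]]
force: [0.7, 0.8, 0.3]
grip_width: 0.003
```

```bash
python3 -c "
from h import *
side('s9.png');rel([.535,-.005,.219],1.5)"
```

```text
[ 0.5356 -0.0047  0.1914] yang 1.4939179223481582 j [-0.6075  0.0802  0.6018  1.7668 -0.0473  1.3082  1.499 ] F [ 0.065  -0.3381 -0.6375] w 0.007268786426193669 t 6.2
rel [  0.6  -0.3 -27.6] -0.006
```

View pics/s9.png

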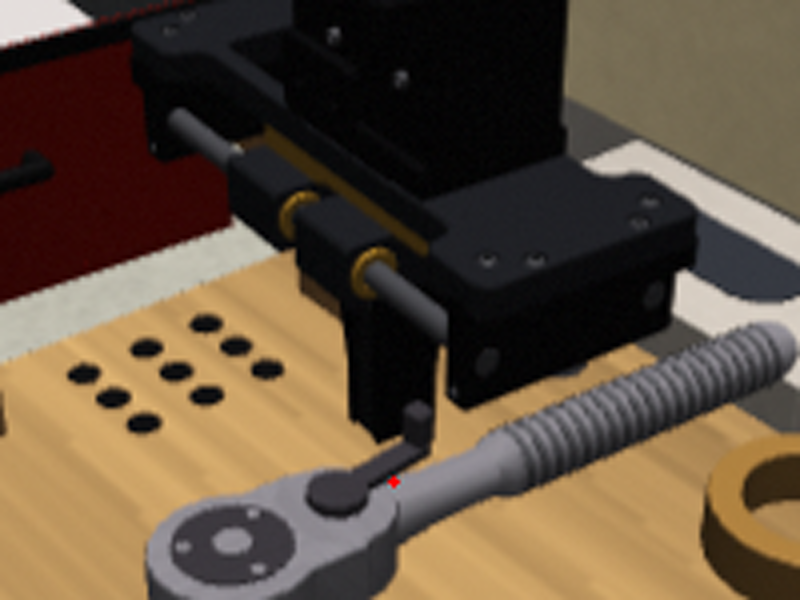

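Call:
move_arm(motion=[1,0,-2,0,0,0,0,1,0,-4,0,0,0,0,1,0,-6,0,0,0,0,1,0,-8,0,0,0,0])

```text
t: 6.53
tcp_pos: [0.5346, -0.013, 0.1912]
tool_rot: [[-0.997, 0.077, -0.0], [0.077, 0.997, -0.0], [0.0, -0.0, -1.0]]
force: [0.0, 0.2, -0.4]
grip_width: 0.009
```

```bash
python3 -c "
from h import *
side('s10.png');rel([.535,-.005,.219],1.5)"
```

```text
[ 0.5345 -0.0135  0.1912] yang 1.4931566196774047 j [-0.5988  0.0791  0.609   1.7685 -0.0462  1.3089  1.5139] F [-0.0782  0.1055 -0.2019] w 0.0017202761653055199 t 6.5833
rel [  0.2   8.5 -27.8] -0.007
```

View pics/s10.png

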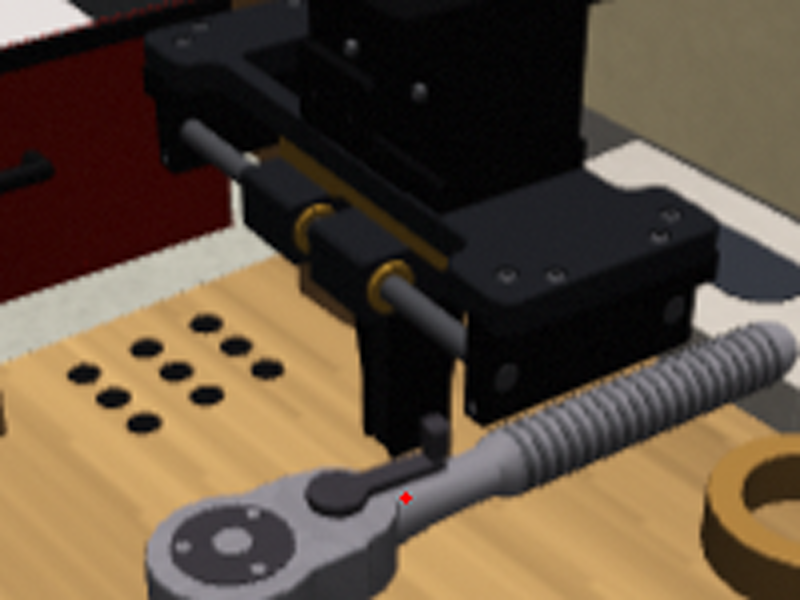

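Call:
move_arm(motion=[1,0,-2,0,0,0,0,1,0,-4,0,0,0,0,1,0,-6,0,0,0,0])

```text
t: 6.83
tcp_pos: [0.5343, -0.0171, 0.1913]
tool_rot: [[-0.997, 0.076, 0.0], [0.076, 0.997, 0.002], [0.0, 0.002, -1.0]]
force: [0.2, 4.5, 1.1]
grip_width: 0.005
```

Call:
move_arm(motion=[1,0,6,0,0,0,0,1,0,20,0,0,0,0,1,0,45,-10,0,0,0,1,0,65,-40,0,0,0])

```text
t: 7.17
tcp_pos: [0.5365, 0.0468, 0.2276]
tool_rot: [[-0.997, 0.078, -0.008], [0.078, 0.997, -0.002], [0.007, -0.003, -1.0]]
force: [0.3, 0.2, -0.6]
grip_width: 0.007
```

```bash
python3 -c "
from h import *
side('s11.png');rel([.6246,-.03,.219],1.5)
print(mark_of('side','lever_tip'),mark_of('side','handle_grip'))"
```

```text
[0.5409 0.0531 0.2359] yang 1.4999125485636107 j [-0.6681  0.0705  0.5547  1.6844 -0.0406  1.3927  1.3923] F [2.8645 3.7662 3.8104] w 0.00422647826738848 t 7.2167
rel [-89.3 -77.   17. ] -0.0
[{'centre': [0.5365, -0.0316, 0.2189], 'score': 0.63}] [{'centre': [0.6206, -0.0352, 0.1981], 'score': 0.64}]
```

View pics/s11.png

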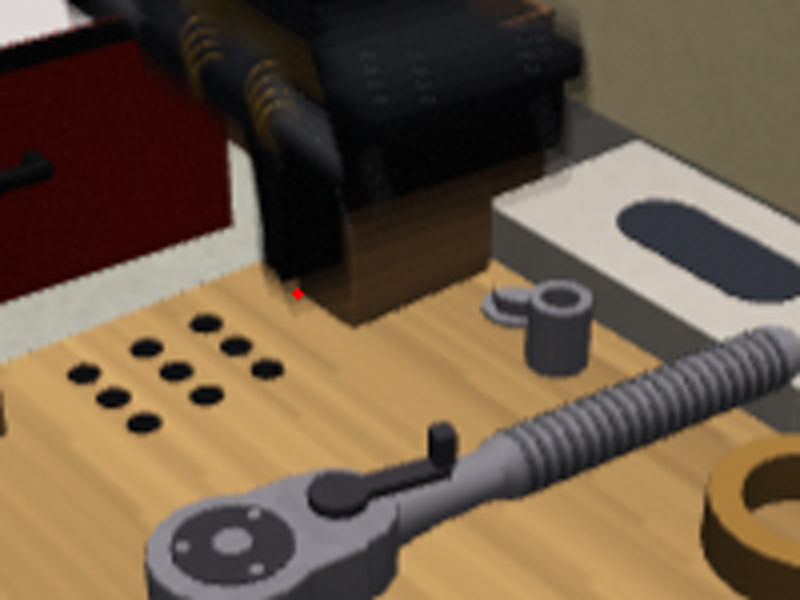

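Lever: the tab is now at (441,441) in the crop, about y = -0.032. That is right of the handle line, so it is on the tighten side. The robot's reported TCP is about 28 mm lower than the camera frame shows, so I'll allow for that. Next I'll straddle the handle.

Call:
move_arm(motion=[0.3,-20,-20,0,0,0,0,0.3,-45,-42,5,0,0,0,0.3,-70,-65,15,0,0,0.01,0.3,-88,-82,25,0,0,0.01,0.3,-88,-82,30,0,0,0.01])

```text
t: 7.73
tcp_pos: [0.6213, -0.0497, 0.1987]
tool_rot: [[-0.995, 0.095, -0.002], [0.095, 0.995, -0.006], [0.001, -0.006, -1.0]]
force: [-1.3, -1.1, 0.3]
grip_width: 0.296
```

Call:
move_arm(motion=[0.3,0,0,0,0,0,0,0.3,0,0,0,0,0,0])

```text
t: 7.9
tcp_pos: [0.6197, -0.0422, 0.2003]
tool_rot: [[-0.996, 0.087, -0.002], [0.087, 0.996, 0.0], [0.002, -0.0, -1.0]]
force: [0.7, 0.6, -0.4]
grip_width: 0.451
```

```bash
python3 -c "
from h import *
side('s12.png',(240,120,440,270));rel([.625,-.039,.154],1.486)"
```

```text
[ 0.6201 -0.0414  0.201 ] yang 1.4847322909165908 j [-0.4933  0.2929  0.6394  1.5448 -0.1775  1.3635  1.6472] F [ 0.0583  0.4715 -0.2807] w 0.4976421348038135 t 7.95
rel [-4.8  2.8 47. ] -0.001
```

View pics/s12.png

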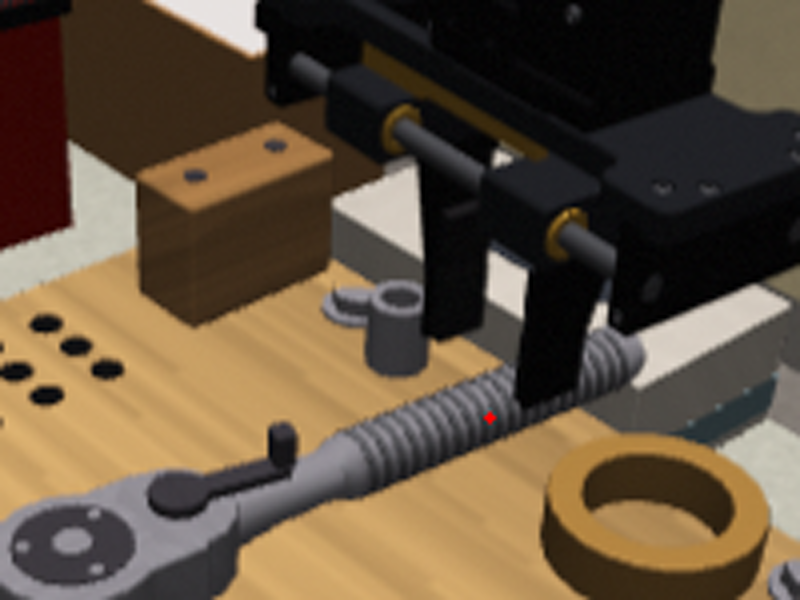

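Call:
move_arm(motion=[0.3,-4,2,6,0,0,0,0.3,-4,2,14,0,0,0,0.3,-4,2,20,0,0,0,0.3,-4,2,24,0,0,0])

```text
t: 8.28
tcp_pos: [0.6242, -0.0397, 0.1761]
tool_rot: [[-0.996, 0.086, -0.001], [0.086, 0.996, 0.0], [0.001, 0.0, -1.0]]
force: [-0.0, 0.0, -0.6]
grip_width: 0.686
```

```bash
python3 -c "
from h import *
side('s13.png',(240,120,440,270));rel([.625,-.039,.154],1.486)"
```

```text
[ 0.6239 -0.0399  0.1755] yang 1.4848371097549646 j [-0.4882  0.3179  0.6339  1.5689 -0.1922  1.3204  1.6548] F [-0.9819  0.9326 -0.6662] w 0.6912954596742761 t 8.3333
rel [-1.1  1.  21.5] -0.001
```

View pics/s13.png

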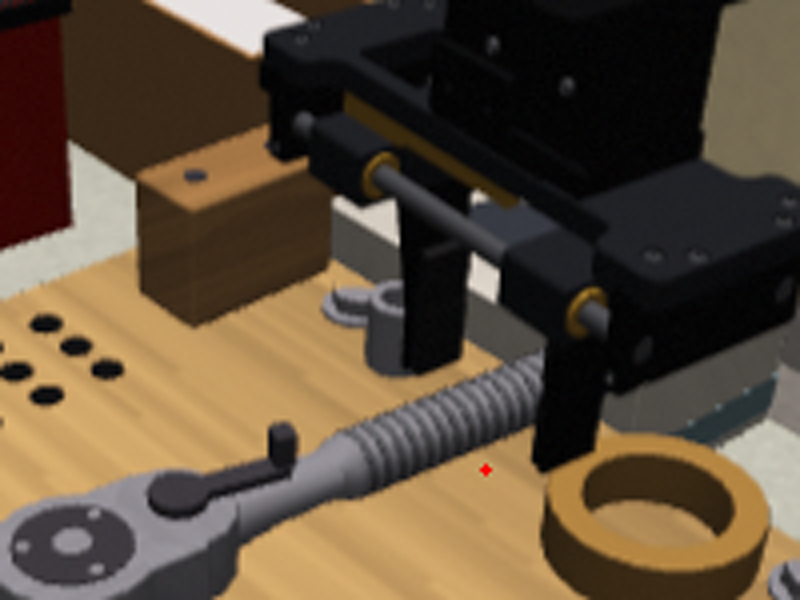

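Call:
move_arm(motion=[0.4,0,0,6,0,0,0,0.45,0,0,12,0,0,0,0.5,0,0,18,0,0,0,0.55,0,0,21,0,0,0,0.6,0,0,21,0,0,0])

```text
t: 8.75
tcp_pos: [0.6243, -0.0405, 0.1551]
tool_rot: [[-0.996, 0.087, -0.002], [0.087, 0.996, -0.0], [0.002, -0.0, -1.0]]
force: [-0.2, -1.1, -0.7]
grip_width: 0.456
```

```bash
python3 -c "
from h import *
side('s14.png',(240,120,440,270));rel([.625,-.039,.154],1.486)"
```

```text
[ 0.6246 -0.0405  0.1557] yang 1.4839584790614897 j [-0.4842  0.3318  0.6303  1.5936 -0.2015  1.283   1.6616] F [ 0.0493  1.9737 -0.5373] w 0.43210178018039647 t 8.8
rel [-0.3  1.5  1.7] -0.002
```

View pics/s14.png

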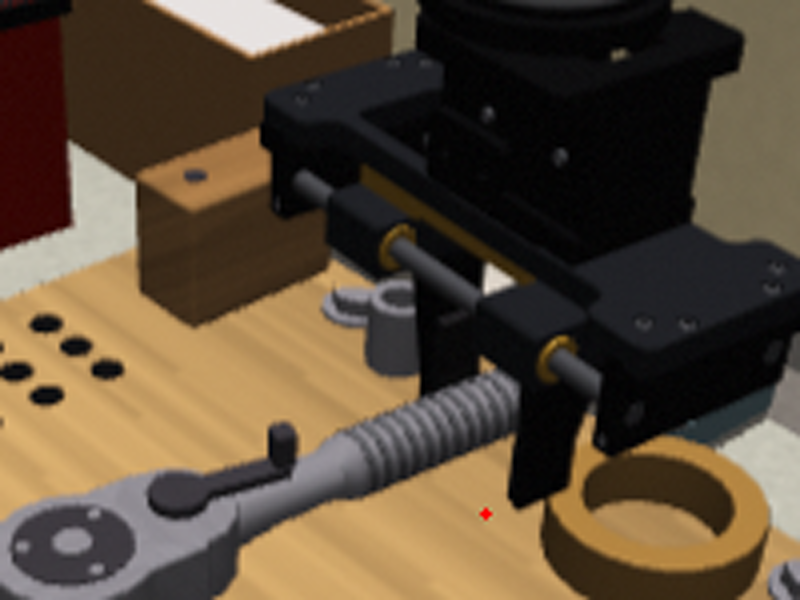

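Call:
move_arm(motion=[0.8,0,0,0,0,0,0,0.8,0,0,0,0,0,0,0.8,0,0,0,0,0,0,0.8,0,0,0,0,0,0])

```text
t: 9.13
tcp_pos: [0.6251, -0.0398, 0.1563]
tool_rot: [[-0.996, 0.087, 0.0], [0.087, 0.996, 0.001], [-0.0, 0.001, -1.0]]
force: [-0.8, 2.4, -1.2]
grip_width: 0.265
```

```bash
python3 -c "
from h import *
side('s15.png',(240,120,440,270));rel([.625,-.039,.154],1.486)"
```

```text
[ 0.6251 -0.0398  0.1563] yang 1.4841372296513515 j [-0.4846  0.3312  0.63    1.5929 -0.2022  1.283   1.6612] F [ 0.0765  3.388  -2.6655] w 0.2662822940700366 t 9.1833
rel [0.2 0.8 2.3] -0.002
```

View pics/s15.png

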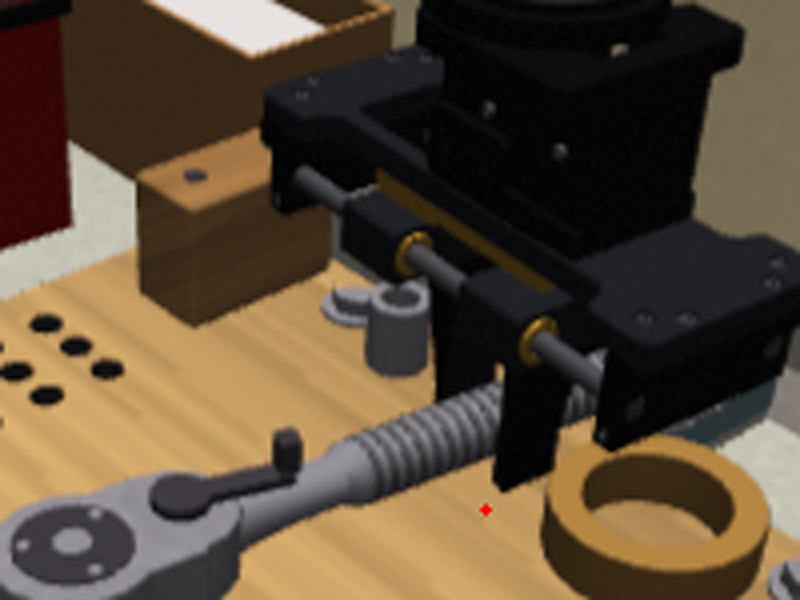

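Gripped: width 0.266, which is 23 mm and matches the 24 mm handle, centred at φ≈-0.087. Now I'll slacken to a loose cage and drive clockwise.

Call:
move_arm(motion=[0.68,0,-9.9,0,0,0,0.06,0.68,1.2,-19.7,0,0,0,0.12,0.68,2.7,-29.5,0,0,0,0.18,0.68,4.7,-39.2,0,0,0,0.24,0.68,7.4,-48.8,0,0,0,0.3])

```text
t: 9.6
tcp_pos: [0.6131, -0.0869, 0.1564]
tool_rot: [[-0.925, 0.379, -0.0], [0.379, 0.925, 0.003], [0.002, 0.003, -1.0]]
force: [-0.6, 7.0, 1.5]
grip_width: 0.316
```

```bash
cat >> h.py <<'E'
C=np.array([.461,-.0255])
def st():
    s=r.sense();R=s['tool_rot'];a=np.arctan2(R[1,1],R[0,1])-np.pi/2;d=s['tcp_pos'][:2]-C
    n=np.array([-np.sin(a),np.cos(a)]);h=np.array([np.cos(a),np.sin(a)])
    print('t %.2f yaw %.3f phi %.3f rho %.4f z %.4f Ftan(cw react +) %.2f Frad %.2f Fz %.2f w %.3f'%(s['t'],a,np.arctan2(d[1],d[0]),np.hypot(*d),s['tcp_pos'][2],s['force'][:2]@n,s['force'][:2]@h,s['force'][2],s['grip_width']))
E
python3 -c "
from h import *
st()"
```

```text
t 9.60 yaw -0.388 phi -0.384 rho 0.1640 z 0.1564 Ftan(cw react +) 6.24 Frad -3.20 Fz 1.46 w 0.316
```

Call:
move_arm(motion=[0.68,0.3,-9.9,0,0,0,0.06,0.68,1.2,-19.7,0,0,0,0.12,0.68,2.7,-29.5,0,0,0,0.18])

```text
t: 9.85
tcp_pos: [0.5997, -0.1111, 0.1564]
tool_rot: [[-0.844, 0.537, -0.001], [0.537, 0.844, 0.005], [0.003, 0.004, -1.0]]
force: [-1.8, 8.1, 1.7]
grip_width: 0.325
```

```bash
python3 -c "
from h import *
st();side('s16.png',(240,120,440,270))"
```

```text
t 9.85 yaw -0.567 phi -0.553 rho 0.1630 z 0.1564 Ftan(cw react +) 5.81 Frad -5.88 Fz 1.66 w 0.325
```

View pics/s16.png

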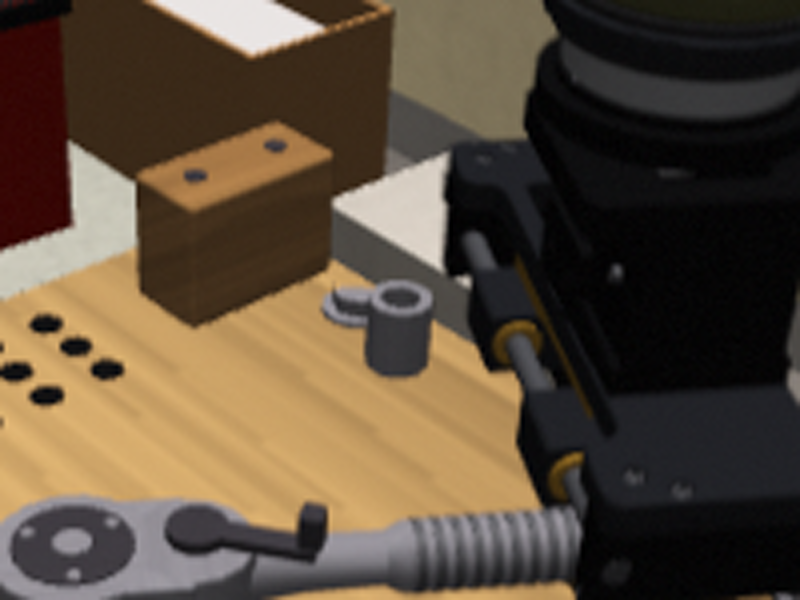

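Call:
move_arm(motion=[0.68,1,18.1,0,0,0,-0.11,0.68,4,36,0,0,0,-0.22,0.68,8.9,53.4,0,0,0,-0.33,0.68,15.7,70.2,0,0,0,-0.44,0.68,24.3,86.1,0,0,0,-0.55])

```text
t: 10.32
tcp_pos: [0.6265, -0.0309, 0.1569]
tool_rot: [[-1.0, 0.013, 0.002], [0.013, 1.0, -0.003], [-0.002, -0.003, -1.0]]
force: [1.6, -2.3, 0.5]
grip_width: 0.317
```

```bash
python3 -c "
from h import *
st()"
```

```text
t 10.32 yaw -0.013 phi -0.033 rho 0.1656 z 0.1569 Ftan(cw react +) -2.24 Frad 1.66 Fz 0.46 w 0.317
```

Call:
move_arm(motion=[0.68,1,18.1,0,0,0,-0.11,0.68,4,36,0,0,0,-0.22,0.68,8.9,53.4,0,0,0,-0.33,0.68,15.7,70.2,0,0,0,-0.44,0.68,24.3,86.1,0,0,0,-0.55])

```text
t: 10.73
tcp_pos: [0.604, 0.0564, 0.1571]
tool_rot: [[-0.859, -0.512, 0.004], [-0.512, 0.859, -0.002], [-0.002, -0.004, -1.0]]
force: [1.7, -0.9, 0.2]
grip_width: 0.323
```

```bash
python3 -c "
from h import *
st();side('s17.png',(200,120,400,270))
i=snap('top','t17.png')"
```

```text
t 10.73 yaw 0.538 phi 0.520 rho 0.1648 z 0.1571 Ftan(cw react +) -1.61 Frad 0.98 Fz 0.16 w 0.323
```

View pics/s17.png

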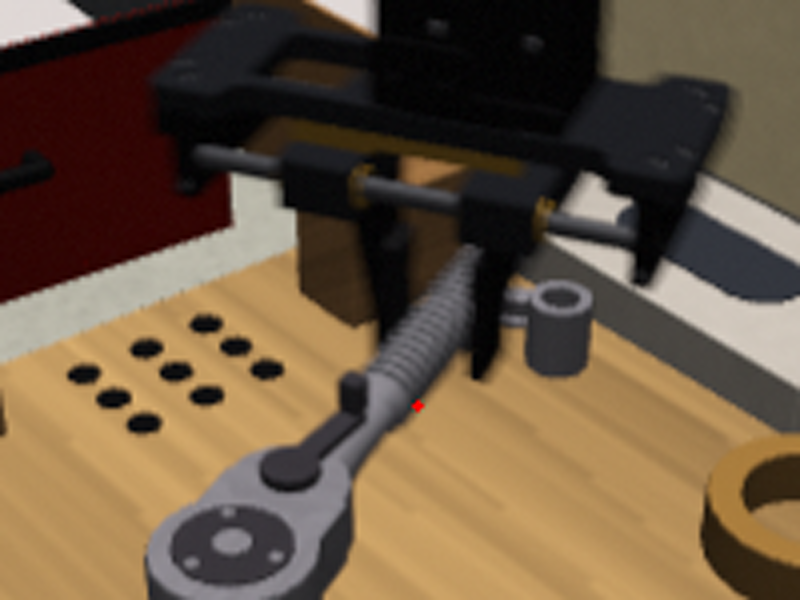

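Call:
move_arm(motion=[0.68,0.3,-9.9,0,0,0,0.06,0.68,1.2,-19.7,0,0,0,0.12,0.68,2.7,-29.5,0,0,0,0.18,0.68,4.7,-39.2,0,0,0,0.24,0.68,7.4,-48.8,0,0,0,0.3])

```text
t: 11.25
tcp_pos: [0.6197, 0.0129, 0.1563]
tool_rot: [[-0.974, -0.226, -0.004], [-0.226, 0.974, 0.003], [0.003, 0.004, -1.0]]
force: [-5.7, 5.6, 3.5]
grip_width: 0.319
```

Call:
move_arm(motion=[0.68,0.3,-9.9,0,0,0,0.06,0.68,1.2,-19.7,0,0,0,0.12,0.68,2.7,-29.5,0,0,0,0.18,0.68,4.7,-39.2,0,0,0,0.24,0.68,7.4,-48.8,0,0,0,0.3])

```text
t: 11.67
tcp_pos: [0.6234, -0.0357, 0.1558]
tool_rot: [[-0.997, 0.072, -0.004], [0.072, 0.997, 0.004], [0.005, 0.004, -1.0]]
force: [-4.7, 7.6, 1.3]
grip_width: 0.321
```

```bash
python3 -c "
from h import *
st()"
```

```text
t 11.67 yaw -0.072 phi -0.063 rho 0.1627 z 0.1558 Ftan(cw react +) 7.29 Frad -5.23 Fz 1.33 w 0.321
```

Call:
move_arm(motion=[0.68,0.3,-9.9,0,0,0,0.06,0.68,1.2,-19.7,0,0,0,0.12,0.68,2.7,-29.5,0,0,0,0.18,0.68,4.7,-39.2,0,0,0,0.24,0.68,7.4,-48.8,0,0,0,0.3])

```text
t: 12.08
tcp_pos: [0.6133, -0.0832, 0.1557]
tool_rot: [[-0.932, 0.363, -0.003], [0.363, 0.932, 0.005], [0.005, 0.003, -1.0]]
force: [-2.8, 7.9, 0.5]
grip_width: 0.318
```

```bash
python3 -c "
from h import *
st()"
```

```text
t 12.08 yaw -0.371 phi -0.362 rho 0.1629 z 0.1557 Ftan(cw react +) 6.34 Frad -5.44 Fz 0.50 w 0.318
```

Call:
move_arm(motion=[0.68,0.3,-9.9,0,0,0,0.06,0.68,1.2,-19.7,0,0,0,0.12,0.68,2.7,-29.5,0,0,0,0.18])

```text
t: 12.33
tcp_pos: [0.6007, -0.1096, 0.1558]
tool_rot: [[-0.852, 0.524, -0.002], [0.524, 0.852, 0.005], [0.004, 0.003, -1.0]]
force: [-0.3, 7.7, -1.1]
grip_width: 0.324
```

```bash
python3 -c "
from h import *
st()"
```

```text
t 12.33 yaw -0.551 phi -0.542 rho 0.1630 z 0.1558 Ftan(cw react +) 6.41 Frad -4.30 Fz -1.07 w 0.324
```

Call:
move_arm(motion=[0.68,1,18.1,0,0,0,-0.11,0.68,4,36,0,0,0,-0.22,0.68,8.9,53.4,0,0,0,-0.33,0.68,15.7,70.2,0,0,0,-0.44,0.68,24.3,86.1,0,0,0,-0.55])

```text
t: 12.75
tcp_pos: [0.6264, -0.0292, 0.1567]
tool_rot: [[-1.0, -0.002, 0.002], [-0.002, 1.0, -0.003], [-0.002, -0.003, -1.0]]
force: [1.7, -3.6, -0.3]
grip_width: 0.316
```

Call:
move_arm(motion=[0.68,1,18.1,0,0,0,-0.11,0.68,4,36,0,0,0,-0.22,0.68,8.9,53.4,0,0,0,-0.33,0.68,15.7,70.2,0,0,0,-0.44,0.68,24.3,86.1,0,0,0,-0.55])

```text
t: 13.17
tcp_pos: [0.6023, 0.0577, 0.1568]
tool_rot: [[-0.851, -0.525, 0.003], [-0.525, 0.851, -0.002], [-0.002, -0.004, -1.0]]
force: [2.3, -0.0, -0.6]
grip_width: 0.322
```

Call:
move_arm(motion=[0.68,0.3,-9.9,0,0,0,0.06,0.68,1.2,-19.7,0,0,0,0.12,0.68,2.7,-29.5,0,0,0,0.18,0.68,4.7,-39.2,0,0,0,0.24,0.68,7.4,-48.8,0,0,0,0.3])

```text
t: 13.58
tcp_pos: [0.6193, 0.0161, 0.1563]
tool_rot: [[-0.969, -0.246, -0.003], [-0.246, 0.969, 0.004], [0.002, 0.004, -1.0]]
force: [-4.7, 5.7, 2.5]
grip_width: 0.322
```

```bash
python3 -c "
from h import *
st()"
```

```text
t 13.58 yaw 0.248 phi 0.257 rho 0.1636 z 0.1563 Ftan(cw react +) 6.67 Frad -3.13 Fz 2.53 w 0.322
```

Call:
move_arm(motion=[0.68,0.3,-9.9,0,0,0,0.06,0.68,1.2,-19.7,0,0,0,0.12,0.68,2.7,-29.5,0,0,0,0.18,0.68,4.7,-39.2,0,0,0,0.24])

```text
t: 13.92
tcp_pos: [0.6237, -0.023, 0.156]
tool_rot: [[-1.0, -0.008, -0.004], [-0.008, 1.0, 0.004], [0.004, 0.004, -1.0]]
force: [-4.7, 6.6, 1.1]
grip_width: 0.32
```

```bash
python3 -c "
from h import *
st()"
```

```text
t 13.92 yaw 0.008 phi 0.015 rho 0.1628 z 0.1560 Ftan(cw react +) 6.63 Frad -4.62 Fz 1.10 w 0.320
```

Call:
move_arm(motion=[0.68,0.1,-5,0,0,0,0.03,0.68,0.3,-9.9,0,0,0,0.06,0.68,0.7,-14.8,0,0,0,0.09,0.68,1.2,-19.7,0,0,0,0.12])

```text
t: 14.25
tcp_pos: [0.6228, -0.0422, 0.1558]
tool_rot: [[-0.994, 0.11, -0.004], [0.11, 0.994, 0.004], [0.005, 0.004, -1.0]]
force: [-3.2, 7.3, 0.6]
grip_width: 0.321
```

```bash
python3 -c "
from h import *
st()"
```

```text
t 14.25 yaw -0.110 phi -0.103 rho 0.1627 z 0.1558 Ftan(cw react +) 6.91 Frad -3.94 Fz 0.60 w 0.321
```

Call:
move_arm(motion=[0.68,0.1,-5,0,0,0,0.03,0.68,0.3,-9.9,0,0,0,0.06,0.68,0.7,-14.8,0,0,0,0.09,0.68,1.2,-19.7,0,0,0,0.12])

```text
t: 14.58
tcp_pos: [0.6197, -0.0613, 0.1557]
tool_rot: [[-0.974, 0.228, -0.004], [0.228, 0.974, 0.005], [0.005, 0.004, -1.0]]
force: [-3.5, 6.4, 0.7]
grip_width: 0.32
```

```bash
python3 -c "
from h import *
st()"
```

```text
t 14.58 yaw -0.230 phi -0.222 rho 0.1627 z 0.1557 Ftan(cw react +) 5.45 Frad -4.86 Fz 0.74 w 0.320
```

Call:
move_arm(motion=[0.68,0.1,-5,0,0,0,0.03,0.68,0.3,-9.9,0,0,0,0.06,0.68,0.7,-14.8,0,0,0,0.09,0.68,1.2,-19.7,0,0,0,0.12])

```text
t: 14.92
tcp_pos: [0.6144, -0.08, 0.1557]
tool_rot: [[-0.939, 0.343, -0.003], [0.343, 0.939, 0.005], [0.005, 0.004, -1.0]]
force: [-2.0, 6.7, 0.9]
grip_width: 0.32
```

```bash
python3 -c "
from h import *
st()"
```

```text
t 14.92 yaw -0.350 phi -0.341 rho 0.1628 z 0.1557 Ftan(cw react +) 5.60 Frad -4.21 Fz 0.89 w 0.320
```

Call:
move_arm(motion=[0.68,0.1,-5,0,0,0,0.03,0.68,0.3,-9.9,0,0,0,0.06,0.68,0.7,-14.8,0,0,0,0.09,0.68,1.2,-19.7,0,0,0,0.12])

```text
t: 15.25
tcp_pos: [0.6069, -0.098, 0.1557]
tool_rot: [[-0.892, 0.453, -0.003], [0.453, 0.892, 0.005], [0.005, 0.003, -1.0]]
force: [-1.2, 7.9, -0.1]
grip_width: 0.316
```

```bash
python3 -c "
from h import *
st()"
```

```text
t 15.25 yaw -0.470 phi -0.461 rho 0.1629 z 0.1557 Ftan(cw react +) 6.49 Frad -4.69 Fz -0.05 w 0.316
```

Call:
move_arm(motion=[0.68,0.1,-5,0,0,0,0.03,0.68,0.3,-9.9,0,0,0,0.06,0.68,0.7,-14.8,0,0,0,0.09])

```text
t: 15.5
tcp_pos: [0.5999, -0.1109, 0.1557]
tool_rot: [[-0.847, 0.531, -0.002], [0.531, 0.847, 0.005], [0.004, 0.003, -1.0]]
force: [-1.4, 8.7, -1.3]
grip_width: 0.319
```

```bash
python3 -c "
from h import *
st()"
```

```text
t 15.50 yaw -0.560 phi -0.551 rho 0.1630 z 0.1557 Ftan(cw react +) 6.65 Frad -5.80 Fz -1.34 w 0.319
```

Call:
move_arm(motion=[0.68,1,18.1,0,0,0,-0.11,0.68,4,36,0,0,0,-0.22,0.68,8.9,53.4,0,0,0,-0.33,0.68,15.7,70.2,0,0,0,-0.44,0.68,24.3,86.1,0,0,0,-0.55])

```text
t: 15.92
tcp_pos: [0.6263, -0.0309, 0.1567]
tool_rot: [[-1.0, 0.008, 0.002], [0.008, 1.0, -0.003], [-0.002, -0.003, -1.0]]
force: [1.2, -2.0, -0.4]
grip_width: 0.322
```

Call:
move_arm(motion=[0.68,1,18.1,0,0,0,-0.11,0.68,4,36,0,0,0,-0.22,0.68,8.9,53.4,0,0,0,-0.33,0.68,15.7,70.2,0,0,0,-0.44,0.68,24.3,86.1,0,0,0,-0.55])

```text
t: 16.33
tcp_pos: [0.6032, 0.0562, 0.1568]
tool_rot: [[-0.856, -0.517, 0.003], [-0.517, 0.856, -0.002], [-0.002, -0.004, -1.0]]
force: [1.7, -0.6, 0.2]
grip_width: 0.319
```

Call:
move_arm(motion=[0.68,0.3,-9.9,0,0,0,0.06,0.68,1.2,-19.7,0,0,0,0.12,0.68,1.9,-24.6,0,0,0,0.15,0.68,2.7,-29.5,0,0,0,0.18])

```text
t: 16.67
tcp_pos: [0.6146, 0.0333, 0.1564]
tool_rot: [[-0.936, -0.352, -0.0], [-0.352, 0.936, 0.003], [-0.001, 0.003, -1.0]]
force: [-2.2, 7.4, 1.5]
grip_width: 0.321
```

```bash
python3 -c "
from h import *
st()"
```

```text
t 16.67 yaw 0.360 phi 0.365 rho 0.1645 z 0.1564 Ftan(cw react +) 7.68 Frad 0.55 Fz 1.51 w 0.321
```

Call:
move_arm(motion=[0.68,0.1,-5,0,0,0,0.03,0.68,0.3,-9.9,0,0,0,0.06,0.68,0.7,-14.8,0,0,0,0.09,0.68,1.2,-19.7,0,0,0,0.12])

```text
t: 17.0
tcp_pos: [0.6197, 0.0145, 0.1563]
tool_rot: [[-0.971, -0.238, -0.002], [-0.238, 0.971, 0.003], [0.001, 0.004, -1.0]]
force: [-3.6, 6.5, 1.6]
grip_width: 0.322
```

```bash
python3 -c "
from h import *
st()"
```

```text
t 17.00 yaw 0.240 phi 0.247 rho 0.1636 z 0.1563 Ftan(cw react +) 7.19 Frad -1.96 Fz 1.59 w 0.322
```

Call:
move_arm(motion=[0.68,0.1,-5,0,0,0,0.03,0.68,0.3,-9.9,0,0,0,0.06,0.68,0.7,-14.8,0,0,0,0.09,0.68,1.2,-19.7,0,0,0,0.12])

```text
t: 17.33
tcp_pos: [0.6225, -0.0046, 0.1563]
tool_rot: [[-0.993, -0.12, -0.004], [-0.12, 0.993, 0.004], [0.003, 0.004, -1.0]]
force: [-5.4, 7.0, 3.6]
grip_width: 0.321
```

```bash
python3 -c "
from h import *
st()"
```

```text
t 17.33 yaw 0.121 phi 0.129 rho 0.1629 z 0.1563 Ftan(cw react +) 7.59 Frad -4.52 Fz 3.58 w 0.321
```

Call:
move_arm(motion=[0.68,0.1,-5,0,0,0,0.03,0.68,0.3,-9.9,0,0,0,0.06,0.68,0.7,-14.8,0,0,0,0.09,0.68,1.2,-19.7,0,0,0,0.12])

```text
t: 17.67
tcp_pos: [0.6231, -0.0227, 0.1561]
tool_rot: [[-1.0, -0.002, -0.005], [-0.002, 1.0, 0.006], [0.005, 0.006, -1.0]]
force: [-7.4, 9.4, 3.9]
grip_width: 0.321
```

```bash
python3 -c "
from h import *
st()"
```

```text
t 17.67 yaw 0.002 phi 0.017 rho 0.1622 z 0.1561 Ftan(cw react +) 9.44 Frad -7.42 Fz 3.92 w 0.321
```

The force is climbing (9.4 N), so the lid is home. I'll finish in small steps.

Call:
move_arm(motion=[0.68,0,-3.3,0,0,0,0.02,0.68,0.1,-6.6,0,0,0,0.04])

```text
t: 17.83
tcp_pos: [0.623, -0.0287, 0.1561]
tool_rot: [[-0.999, 0.038, -0.006], [0.038, 0.999, 0.007], [0.006, 0.007, -1.0]]
force: [-7.0, 10.4, 4.7]
grip_width: 0.32
```

```bash
python3 -c "
from h import *
st()"
```

```text
t 17.83 yaw -0.038 phi -0.020 rho 0.1620 z 0.1561 Ftan(cw react +) 10.12 Frad -7.43 Fz 4.65 w 0.320
```

Call:
move_arm(motion=[0.68,0,-3.3,0,0,0,0.02,0.68,0.1,-6.6,0,0,0,0.04])

```text
t: 18.0
tcp_pos: [0.6225, -0.0346, 0.156]
tool_rot: [[-0.997, 0.077, -0.006], [0.077, 0.997, 0.008], [0.006, 0.007, -1.0]]
force: [-6.7, 10.5, 4.4]
grip_width: 0.32
```

```bash
python3 -c "
from h import *
st()"
```

```text
t 18.00 yaw -0.077 phi -0.056 rho 0.1618 z 0.1560 Ftan(cw react +) 9.98 Frad -7.50 Fz 4.43 w 0.320
```

Call:
move_arm(motion=[0.68,0,-3.3,0,0,0,0.02,0.68,0.1,-6.6,0,0,0,0.04])

```text
t: 18.17
tcp_pos: [0.6219, -0.0405, 0.156]
tool_rot: [[-0.993, 0.116, -0.006], [0.116, 0.993, 0.008], [0.007, 0.008, -1.0]]
force: [-8.1, 12.6, 3.8]
grip_width: 0.317
```

```bash
python3 -c "
from h import *
st()"
```

```text
t 18.17 yaw -0.116 phi -0.093 rho 0.1616 z 0.1560 Ftan(cw react +) 11.60 Frad -9.52 Fz 3.76 w 0.317
```

Call:
move_arm(motion=[0.68,0,-3.3,0,0,0,0.02,0.68,0.1,-5.8,0,0,0,0.035])

```text
t: 18.33
tcp_pos: [0.6211, -0.0458, 0.1559]
tool_rot: [[-0.989, 0.151, -0.006], [0.151, 0.989, 0.009], [0.007, 0.008, -1.0]]
force: [-6.6, 12.5, 4.6]
grip_width: 0.322
```

```bash
python3 -c "
from h import *
st()"
```

```text
t 18.33 yaw -0.151 phi -0.126 rho 0.1614 z 0.1559 Ftan(cw react +) 11.36 Frad -8.44 Fz 4.56 w 0.322
```

```bash
python3 -c "
from h import *
st();side('s18.png',(220,140,420,290));s=r.sense();print(s['force'],s['wrist_torque'])"
```

```text
t 18.33 yaw -0.151 phi -0.126 rho 0.1614 z 0.1559 Ftan(cw react +) 11.36 Frad -8.44 Fz 4.56 w 0.322
[-6.494  11.941   3.4116] [2.8296 1.4324 0.0946]
```

View pics/s18.png

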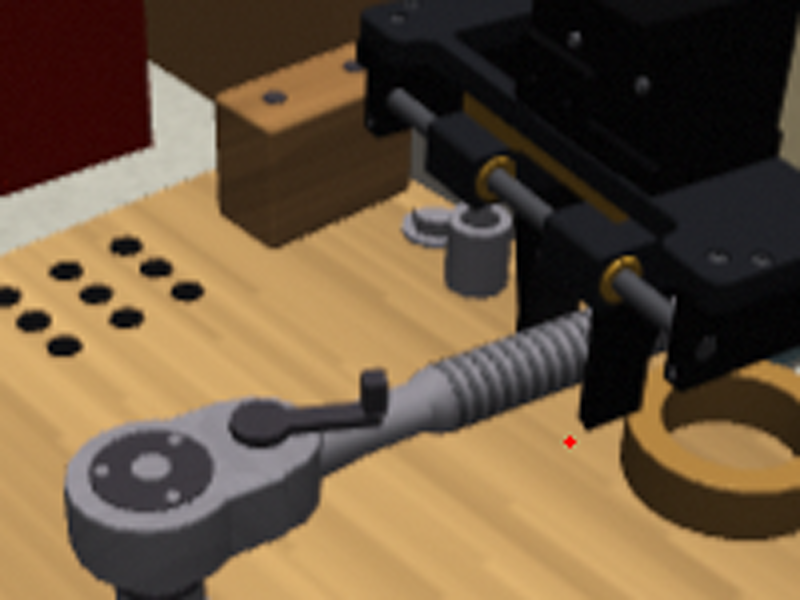

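Call:
move_arm(motion=[0.68,0,-3.3,0,0,0,0.02,0.68,0.1,-6.6,0,0,0,0.04])

```text
t: 18.55
tcp_pos: [0.6201, -0.0513, 0.1559]
tool_rot: [[-0.982, 0.189, -0.006], [0.189, 0.982, 0.01], [0.008, 0.009, -1.0]]
force: [-6.7, 12.9, 5.0]
grip_width: 0.32
```

```bash
python3 -c "
from h import *
st()"
```

```text
t 18.55 yaw -0.190 phi -0.161 rho 0.1612 z 0.1559 Ftan(cw react +) 11.43 Frad -9.00 Fz 5.03 w 0.320
```

Torque is about 1.9 N m, holding above 1.6 N m for over half a second, with the lid home. I'll ease off and let the handle spring back against the finger.

Call:
move_arm(motion=[0.68,0,5,0,0,0,-0.03,0.68,0.3,9.9,0,0,0,-0.06,0.68,0.7,14.8,0,0,0,-0.09])

```text
t: 18.8
tcp_pos: [0.623, -0.0412, 0.1559]
tool_rot: [[-0.995, 0.101, -0.004], [0.101, 0.995, 0.004], [0.004, 0.003, -1.0]]
force: [-2.4, 5.2, 0.5]
grip_width: 0.321
```

```bash
python3 -c "
from h import *
st()"
```

```text
t 18.80 yaw -0.101 phi -0.096 rho 0.1628 z 0.1559 Ftan(cw react +) 4.93 Frad -2.86 Fz 0.54 w 0.321
```

Call:
move_arm(motion=[0.68,0,5,0,0,0,-0.03,0.68,0.3,9.9,0,0,0,-0.06,0.68,0.5,11.5,0,0,0,-0.07])

```text
t: 19.05
tcp_pos: [0.6246, -0.0315, 0.156]
tool_rot: [[-1.0, 0.031, -0.002], [0.031, 1.0, 0.001], [0.002, 0.001, -1.0]]
force: [-1.6, 3.5, 0.0]
grip_width: 0.323
```

```bash
python3 -c "
from h import *
st()"
```

```text
t 19.05 yaw -0.031 phi -0.036 rho 0.1637 z 0.1560 Ftan(cw react +) 3.50 Frad -1.71 Fz 0.04 w 0.323
```

Call:
move_arm(motion=[0.68,0,5,0,0,0,-0.03,0.68,0.3,9.9,0,0,0,-0.06,0.68,0.7,14.8,0,0,0,-0.09])

```text
t: 19.3
tcp_pos: [0.6254, -0.0187, 0.1565]
tool_rot: [[-0.998, -0.059, 0.001], [-0.059, 0.998, -0.002], [-0.001, -0.002, -1.0]]
force: [0.9, 0.6, -0.1]
grip_width: 0.321
```

```bash
python3 -c "
from h import *
st()"
```

```text
t 19.30 yaw 0.059 phi 0.041 rho 0.1645 z 0.1565 Ftan(cw react +) 0.54 Frad 0.92 Fz -0.12 w 0.321
```

Call:
move_arm(motion=[0.35,0,0,0,0,0,0,0.35,0,0,0,0,0,0,0.35,0,0,0,0,0,0,0.35,0,0,0,0,0,0,0.35,0,0,0,0,0,0])

```text
t: 19.72
tcp_pos: [0.6249, -0.0178, 0.1563]
tool_rot: [[-0.998, -0.057, 0.0], [-0.057, 0.998, -0.0], [-0.0, -0.0, -1.0]]
force: [-0.6, 0.5, 0.0]
grip_width: 0.598
```

```bash
python3 -c "
from h import *
st();side('s19.png',(220,140,420,290))"
```

```text
t 19.72 yaw 0.057 phi 0.047 rho 0.1641 z 0.1563 Ftan(cw react +) 0.50 Frad -0.53 Fz 0.03 w 0.598
```

View pics/s19.png

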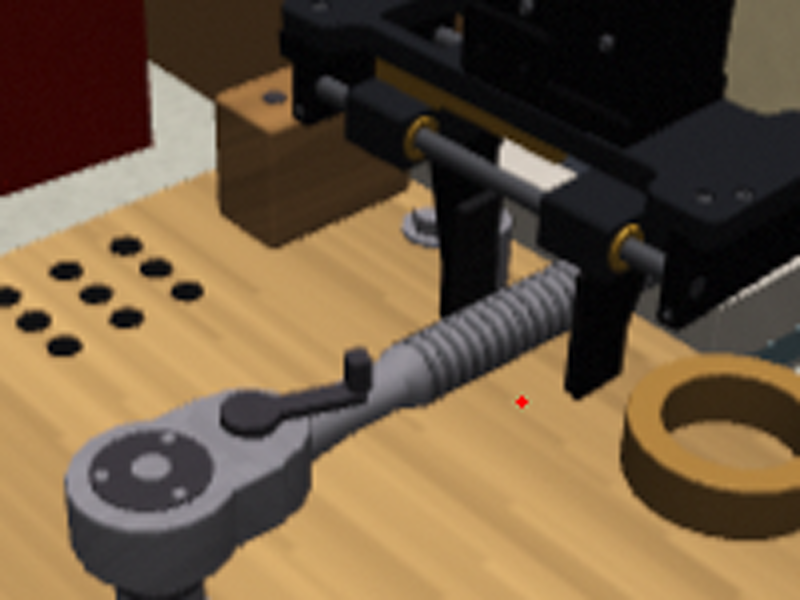

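Call:
move_arm(motion=[0.35,0,0,-15,0,0,0,0.35,0,0,-45,0,0,0,0.35,0,0,-85,0,0,0,0.35,0,0,-125,0,0,0,0.35,0,0,-160,0,0,0])

```text
t: 20.18
tcp_pos: [0.6249, -0.0176, 0.3189]
tool_rot: [[-0.998, -0.058, 0.002], [-0.058, 0.998, 0.0], [-0.002, -0.0, -1.0]]
force: [1.1, -0.1, 0.9]
grip_width: 0.647
```

Call:
move_arm(motion=[0.35,30,25,0,0,0,0,0.35,55,55,0,0,0,0,0.35,80,85,0,0,0,0,0.35,105,115,0,0,0,0,0.35,130,145,0,0,0,0])

```text
t: 20.6
tcp_pos: [0.4853, 0.1207, 0.3164]
tool_rot: [[-0.998, -0.057, 0.001], [-0.057, 0.998, 0.0], [-0.001, 0.0, -1.0]]
force: [0.7, 0.1, -0.4]
grip_width: 0.647
```

Call:
move_arm(motion=[0.35,25,30,0,0,0,0,0.35,50,60,0,0,0,0,0.35,75,90,0,0,0,0,0.35,100,120,0,0,0,0,0.35,125,150,0,0,0,0])

```text
t: 21.02
tcp_pos: [0.3517, 0.2633, 0.3166]
tool_rot: [[-0.998, -0.058, 0.001], [-0.058, 0.998, 0.001], [-0.001, 0.001, -1.0]]
force: [1.2, 1.4, 0.9]
grip_width: 0.652
```

Call:
move_arm(motion=[0.35,25,30,0,0,0,0,0.35,50,60,0,0,0,0,0.35,75,90,0,0,0,0,0.35,100,120,0,0,0,0,0.35,100,120,0,0,0,0])

```text
t: 21.43
tcp_pos: [0.2393, 0.3818, 0.316]
tool_rot: [[-0.998, -0.07, -0.003], [-0.07, 0.998, 0.002], [0.002, 0.002, -1.0]]
force: [0.1, -0.4, -0.1]
grip_width: 0.648
```

```bash
python3 -c "
from h import *
st();snap('top','t20.png');snap('side','s20.png')
for c in('side','top'):
  for n in('lever_tip','handle_grip','tape_roll','spare_socket'):
    m=mark_of(c,n);print(c,n,[(np.round(x['centre'],4),round(x['score'],2)) for x in m[:1]])"
```

```text
t 21.43 yaw 0.070 phi 2.069 rho 0.4637 z 0.3160 Ftan(cw react +) -0.39 Frad 0.10 Fz -0.15 w 0.648
side lever_tip [(array([ 0.5312, -0.0336,  0.2189]), 0.88)]
side handle_grip [(array([ 0.6243, -0.0158,  0.1951]), 0.79)]
side tape_roll [(array([ 0.6703, -0.0835,  0.1433]), 0.94)]
side spare_socket [(array([0.6796, 0.063 , 0.137 ]), 0.65)]
top lever_tip []
top handle_grip [(array([ 0.6259, -0.0198,  0.1963]), 0.73)]
top tape_roll [(array([ 0.6663, -0.0866,  0.1414]), 0.95)]
top spare_socket [(array([0.6784, 0.0613, 0.1407]), 0.85)]
```

View pics/t20.png

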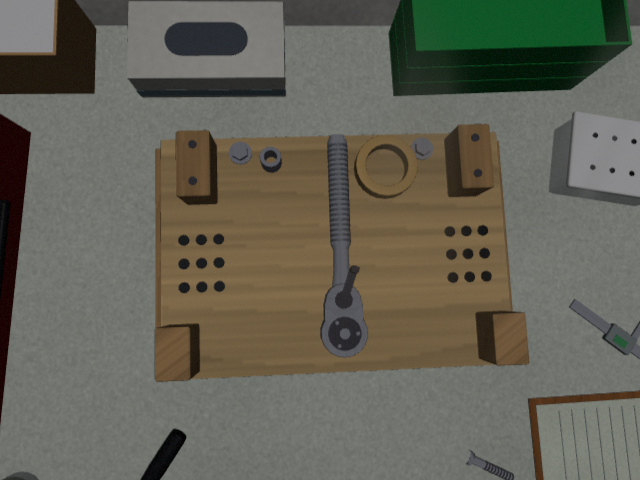

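View pics/s20.png

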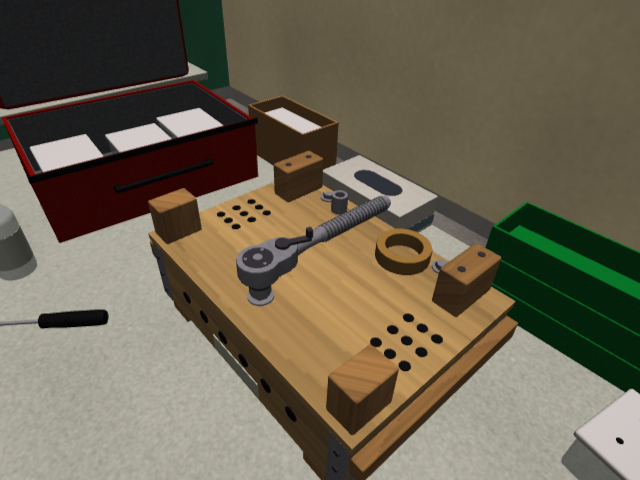

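```bash
python3 -c "
from h import *
a=cv2.imread('pics/side0.png',0).astype(np.float32);b=cv2.imread('pics/s20.png',0).astype(np.float32)
for n,(x0,y0,x1,y1) in dict(frontblockR=(320,340,405,430),frontblockL=(145,185,205,242),holesR=(365,308,450,372),backblockL=(270,150,325,198),redbox=(100,140,230,215),crateholes=(180,285,300,425)).items():
    A=a[y0:y1,x0:x1].copy();B=b[y0:y1,x0:x1].copy()
    print(n,cv2.phaseCorrelate(A,B,cv2.createHanningWindow(A.shape[::-1],cv2.CV_32F)))
p=np.array([.45,.15,.15]);print(proj('side',p-[0,0,.002])-proj('side',p))"
```

```text
frontblockR ((-0.5299722431641953, 1.3425967555405975), 0.9541334010936596)
frontblockL ((-0.298745332905753, 1.1718388830058473), 1.0853732278611925)
holesR ((-0.24516788173070125, 0.6095670056662605), 0.9632847534285651)
backblockL ((-0.24417372084699096, 0.2469030402088137), 1.05100100984176)
redbox ((0.0699828322834577, 1.4624114742282615), 1.0325888142526887)
crateholes ((0.008848050589683965, 0.4705469052438218), 1.0829759920084918)
[0.1979 1.0498]
```

The front of the lid dropped about 1.2–1.3 px in the side view, roughly 2–2.5 mm, while its back hardly moved. That fits the lid being closed home. Handing in.

```bash
python3 -c "
from h import *
print(workorder.close_job())"
```

```text
the job is handed in; nothing more can be done
None
```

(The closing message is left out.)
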